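# Weigh out a batch of paint brushes

## Robot

A 6-joint arm with a two-finger parallel gripper is mounted at the origin on the work surface. World frame = base frame: x ahead of the robot, y to its left, z up, the work surface at z = 0. Lengths are in m, angles in rad, forces in N, time in s.
With the tool pointing down it reaches from about 0.3 to 0.875 m from the base axis. Payload 6.4 kg.
Tool frame: the origin (TCP) lies on the centre line of the jaws, within the pads' length; the fingertips stand 25 mm ahead of it and the grasp point (between the pads) lies 6 mm ahead of it (manip.tip_extent is the distance from the TCP to the fingertips, in m); z points along the fingers, y is the direction in which the jaws open and shut (so a half turn about z gives the same grasp; the last joint's range is limited). The gripper opens to 85 mm and grips with 20 to 120 N. Pads are 22 mm wide; open, the fingers measure 114 mm over their backs; the gripper's body (76 mm by 85 mm) begins 54 mm behind the grasp point. The pads swing forward as they close: fully open they stand 13 mm farther back than shut.
Start: joints at [-1.531, 0.181, 1.607, -0, 1.354, -0.206], TCP at [0.14, -0.558, 0.256] pointing down, gripper open.
Joint ranges: [-2.99, 2.99], [-0.89, 2.07], [0.3, 2.58], [-1.14, 4.28], [0, 2.63], [-3.12, 3.12]. Speed limits (rad/s): [2.57, 2.57, 3.01, 3.14, 3.14, 3.14].

## Interface

Orientations are given as a 3x3 rotation matrix whose columns are the frame's x, y, z axes.
In Python, from station import status, viewer, close_job, trace, landmark_of, manip gives the robot as it stands.
- The arm moves only by the shell command python3 -m creep 'ROWS'. ROWS is JSON, one flat list of numbers, 7 for each row, row after row: the closure, from 0 (fully open) to 1 (shut), then the shift along the tool's x, y, z in mm, then the turn, a rotation vector about the tool's x, y, z in degrees. A call has exactly 8 rows; each row shifts and turns the commanded pose from where the row before left it, along the tool's axes as they then stand; what a row does not reach is not made up. A row lasts 1/10 s, in which the tool goes at most 50 mm and 8.59 degrees, less where a joint would pass 70% of its speed; a pose out of reach is approached as far as the arm can. A call is refused whole if a number of a shift passes 50 or a number of a turn 8.59, either way. A call with a gripper value outside its range is refused whole. The fingers move at their own pace and stop on an object; the grip force is fixed at half the most. Time passes only in rows, so rows that do not move let the fingers close, or fill a call up. It gives the time, the measured TCP pose, the force and the opening at its end, in the units of the state.
- status.get_state(): the state, without advancing time (a new reading comes with each control period).
- viewer.snapshot(name): name is "scene" or "top" or "wrist"; returns a dict with "pixels" (384x512x3 uint8, red, green, blue), "K" (3x3 intrinsics, pixels), "R" (3x3) and "t" (3): a world point X has camera coordinates R X + t; the wrist camera has in their place "T_tool_cam" (4x4, takes a point from camera to tool coordinates, whose origin is the TCP and whose axes are the flange's). Camera axes: x right, y down, z forward; pixel columns grow to the right and rows downward; lengths in m; the calibration is good to about 2 mm. A picture is of the moment at which its call begins: read the wrist's pose just before it. There is no depth.
- close_job(): hands the job in, once; it reports no verdict.
Trained networks look in the newest picture that a camera, given by its name, has taken for a name from the list of things; names that differ only in an ending like _2 or _b are one class to them, and where a whole thing is asked for, a point or a joint stands for the part that bears it (a point fixed in the world has none). Each returns a list of dicts, best first, with "confidence" (0 to 1); they miss things now and then, are a little off and sometimes report something else, mostly with a low value. They report only what shows in the picture. A call takes as long as a camera call. They do not tell look-alikes from the thing itself.
- trace(camera, name): "pixels" (384x512 bool, what is visible of it) and "location" ([row, column] as shares, 0 to 1, of the picture: columns of its width, rows of its height, amid what is visible of it).
- landmark_of(camera, name): "location" ([row, column] as shares, 0 to 1, of the picture: columns of its width, rows of its height: a listed point, or the origin of a listed thing).
The state is a dict: "time": time; "qpos": joint angles; "qvel": joint speeds; "joint_efforts": joint torques, N m; "ee_pos": TCP position; "tool_rot": TCP orientation; "ft_force": force on the tool from outside, world axes, zero at the start; "ft_torque": the same for the moment, N m; "gripper_width": opening from 0.0 (shut) to 1.0 (fully open).
Only numpy, scipy, OpenCV 4.12 (cv2) and the standard library are available. Lean on these libraries where they do the work, as an engineer would, in place of code of your own. Each camera call takes 0.05 s, during which the arm holds its last target.

## Task

Take the brass check weight off the spring scale and stand it upright on the cork mat. Then lift finished brushes off their hooks and stand each, bristles down, in its own empty slot of the caddy on the scale until the pointer comes to rest in the green band (six brushes' weight in all), leaving the spare brushes hanging. Only then press the green key to log the batch; leave the other things on the bench where they are, and see that the check weight is still standing on its mat at the end.

Things in the scene. Friction and masses are not known exactly. Their poses are not given: they have to be found in the camera images.
- brush0: Flat paint brush, 112 mm tall, 80 g, hanging upright on a rack hook. Origin: centre of the flat bristle end; z runs to the handle end. Head 52 mm wide (y), 18 mm thick (x) up to z = 56 mm; wooden handle above it 36 mm wide, 14 mm thick. A slot through the handle along x, 18 mm wide, z = 74 to 100 mm, takes the hook, on which its upper edge rests. Grip the 36 mm width from above at z = 98 mm.
- brush1: Another brush exactly like brush0, hanging on another hook at the start.
- brush2: Another brush exactly like brush0, hanging on another hook at the start.
- brush3: Another brush exactly like brush0, hanging on another hook at the start.
- brush4: Another brush exactly like brush0, hanging on another hook at the start.
- packed0: A brush exactly like brush0, already standing bristles down in the caddy slot at x = -60 mm at the start. May be absent.
- packed1: A brush exactly like brush0, already standing bristles down in the caddy slot at x = 0 mm at the start. May be absent.
- packed2: A brush exactly like brush0, already standing bristles down in the caddy slot at x = 60 mm at the start. May be absent.
- caddy (a point): Floor centre of the middle slot of the black caddy (219 x 70 x 48 mm) fixed on the scale pan; moves down with the pan; axes like the scale's. Seven slots lie in a row along x, at -90, -60, -30, 0, 30, 60 and 90 mm from this point. Each is 21 mm (x; 25 at the mouth) by 60 mm (y), 43 mm deep, and takes one brush bristles down, its width along y.
- scale: Spring scale: grey housing 236 x 190 x 28 mm, origin at the centre of its underside. Pan above it 232 mm (x) by 176 mm (y), its top 85 mm above the bench when empty. The caddy fills its -y side (centred y = -52 mm); the +y side (centred y = +35 mm, 100 mm wide, 5 mm rim) is a flat shelf. A white plate at +x bears a green band; the pan's red pointer moves down across it.
- pan (a joint): How far the pan has sunk, in m: 0 empty, growing downwards, stopped at 0.040 (where the check weight holds it at the start); stiffness 157 N/m, so each brush sinks it by about 5 mm. The green band is 30 mm (the weight of six brushes), plus or minus 2.2 mm.
- weight: Brass check weight, 620 g, 68 mm tall: round base 52 mm diameter and 30 mm high, thin neck, round knob 28 mm diameter from z = 46 to 68 mm. Origin: centre of its underside, z up. It starts standing on the pan's flat shelf; grip the knob from above.
- mat: Fixed round cork mat on the bench, 120 mm diameter, 4 mm thick; origin at the centre of its underside.
- key (a joint): Travel of the green push key in m: 0 up, 0.006 fully down (about 4 N); springs back.
- key_top (a point): Centre of the green key's top face (40 mm diameter), pressed straight down.
- rack: Fixed rack, origin at bench level under its middle. Five hooks 80 mm apart along its y: 8 mm rods at 141 mm height pointing to its -x (to the robot), out to x = -50 mm, the tip then turned up, its axis 8 mm above the rod's. To free a brush raise it 13 mm (9 to 17), then draw it 45 mm or more to the rack's -x. A wooden rail lies behind, x = 14 to 30 mm, top at 152 mm.
- glue_jar: Bystander: glue jar with a red cap, 64 mm diameter, 90 mm tall, origin under its centre. Leave alone.
- bottle: Bystander: yellow bottle, 70 mm diameter, 170 mm tall, origin under its centre. Leave alone.
- block: Bystander: wooden block 90 x 50 x 35 mm, origin under its centre. Leave alone.
Things that resemble listed ones, but are neither listed nor needed, are in the scene too. Leave any black or red look-alike of the brush0 alone. What is shaped like the brush1 but pink is not meant.

How it is judged:
By the outcome, as a careful person would: the job done as asked, in the order asked, and still so for the second after the job is handed in, with the robot touching nothing.
Of packed0, packed1, packed2 only 1 to 2 are there at a start; the rules pass over those that are not, and their reading is None.
At some moment in a run one of weight may be knocked a few centimetres aside while the robot is not near it.
It also fails if it takes over 210 s, if anything falls off the work surface, if the arm or the gripper's body presses on something with over 40 N, if the wrist force passes 120 N, or if a joint passes its speed limit or range.

## Working session

There is one attempt and no reset: what is moved stays moved. The work goes in short steps, Python scripts to look and compute and a shell command to move; the robot and the scene stay as the last step left them, time stands still between calls to the robot, and variables do not carry over. Pictures are saved under pics/ and viewed, and the job is handed in when it is done.

```bash
ls; mkdir -p pics; python3 - <<'E'
from station import status, viewer
import cv2, numpy as np
s=status.get_state(); print(s)
for n in ["scene","top","wrist"]:
    d=viewer.snapshot(n); cv2.imwrite(f"pics/{n}0.png",d["pixels"][:,:,::-1]); print(n,d["K"],d.get("R"),d.get("t"),d.get("T_tool_cam"))
E
```

```text
pics
{'time': 0.0, 'qpos': array([-1.53132430e+00,  1.81553100e-01,  1.60801358e+00, -7.88127961e-06,
        1.35379192e+00, -2.06293367e-01]), 'qvel': array([-4.37251287e-05, -2.55236895e-04, -6.01799904e-04,  1.57526958e-03,
        6.23411034e-04, -1.52952234e-03]), 'joint_efforts': array([ 2.16635832e-03, -4.44862068e+01, -3.51333869e+01, -1.59831379e-04,
        9.13760072e-03, -1.01858021e-05]), 'ee_pos': array([ 0.13989463, -0.55719565,  0.25537464]), 'tool_rot': array([[ 9.69950990e-01,  2.43300372e-01, -7.73776186e-05],
       [ 2.43300127e-01, -9.69949450e-01,  1.76426203e-03],
       [ 3.54193230e-04, -1.73007369e-03, -9.99998441e-01]]), 'ft_force': array([-0.11642235, -0.07233283, -0.03119558]), 'ft_torque': array([-0.04009394,  0.01019775,  0.0437959 ]), 'gripper_width': 1.0023261761415672}
scene [[351.07809403   0.         258.63001248]
 [  0.         351.07809403 194.49848893]
 [  0.           0.           1.        ]] [[-0.12906196  0.99155435 -0.01276656]
 [ 0.80365598  0.09704542 -0.58712797]
 [-0.58093036 -0.08603581 -0.80939345]] [ 0.09058191 -0.42573981  1.28418004] None
top [[423.11755463   0.         253.22513192]
 [  0.         423.11755463 186.62864529]
 [  0.           0.           1.        ]] [[-0.0246959  -0.99930906  0.02777625]
 [-0.98893709  0.02035553 -0.14693224]
 [ 0.14626532 -0.03109758 -0.98875649]] [-0.03485459  0.6207886   1.22065203] None
wrist [[294.70970419   0.         262.89829   ]
 [  0.         294.70970419 194.80323586]
 [  0.           0.           1.        ]] None None [[-5.29601387e-04 -9.53597197e-01 -3.01084882e-01  7.66797752e-02]
 [ 9.99999755e-01 -6.42657935e-04  2.76452100e-04 -3.99254021e-05]
 [-4.57118536e-04 -3.01084661e-01  9.53597304e-01 -1.17848340e-01]
 [ 0.00000000e+00  0.00000000e+00  0.00000000e+00  1.00000000e+00]]
```

View pics/scene0.png

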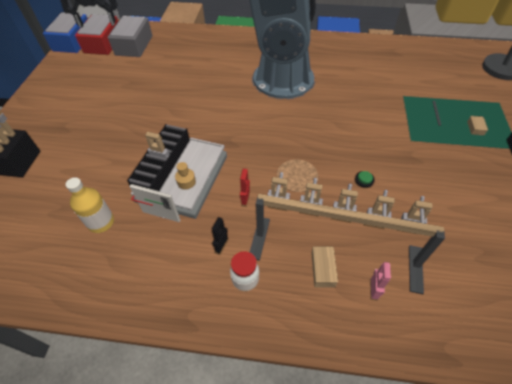

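View pics/top0.png

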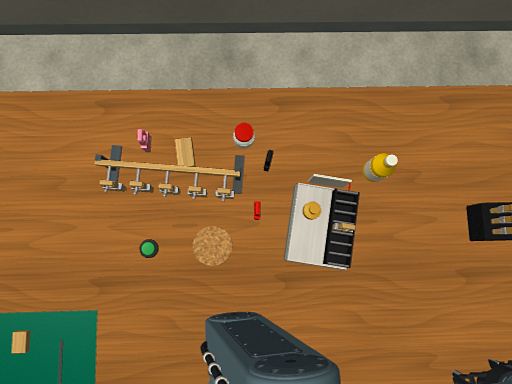

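View pics/wrist0.png

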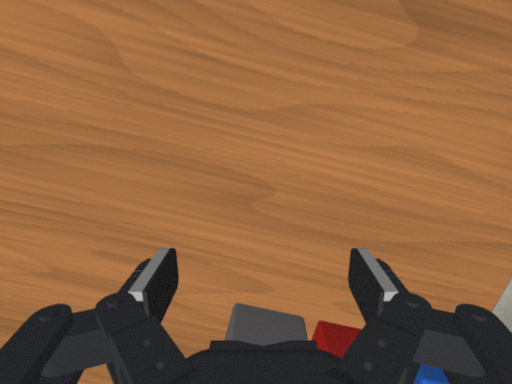

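```bash
cat > h.py <<'E'
from station import status, viewer, trace, landmark_of, manip
import cv2, numpy as np
def cam(name):
    s=status.get_state(); d=viewer.snapshot(name)
    if name=="wrist":
        T=np.eye(4); T[:3,:3]=s["tool_rot"]; T[:3,3]=s["ee_pos"]
        W=T@np.array(d["T_tool_cam"]); d["C"]=W[:3,3]; d["R"]=W[:3,:3].T; d["t"]=-d["R"]@d["C"]
    else: d["R"]=np.array(d["R"]); d["t"]=np.array(d["t"]); d["C"]=-d["R"].T@d["t"]
    return d
def ray(d,u,v):
    r=d["R"].T@np.linalg.inv(d["K"])@np.array([u,v,1.]); return r/np.linalg.norm(r)
def plane(d,u,v,z):
    r=ray(d,u,v); return d["C"]+r*(z-d["C"][2])/r[2]
def proj(d,X):
    c=d["R"]@np.array(X)+d["t"]; p=d["K"]@c; return p[:2]/p[2]
def tri(ds,ps):
    A=np.zeros((3,3));b=np.zeros(3)
    for d,p in zip(ds,ps):
        r=ray(d,*p);M=np.eye(3)-np.outer(r,r);A+=M;b+=M@d["C"]
    return np.linalg.solve(A,b)
def crop(d,name,u0,v0,u1,v1,s):
    im=d["pixels"][v0:v1,u0:u1,::-1]; cv2.imwrite("pics/"+name,cv2.resize(im,None,fx=s,fy=s,interpolation=cv2.INTER_CUBIC))
def lm(c,n,k=3,mc=0.2): return [(round(x["location"][1]*512,1),round(x["location"][0]*384,1),round(x["confidence"],2)) for x in landmark_of(c,n)[:k] if x["confidence"]>mc]
E
python3 - <<'E'
from h import *
t=cam("top"); s=cam("scene")
for n in ["brush0","packed0","caddy","scale","weight","mat","key_top","rack","glue_jar","bottle","block"]:
    print(n,"top",lm("top",n,9),"scene",lm("scene",n,9))
crop(t,"ctop.png",270,160,400,280,6); crop(t,"crack.png",90,120,260,260,4.5); crop(s,"cscale.png",120,110,240,230,5)
E
```

```text
brush0 top [(224.1, 192.9, 0.74), (146.7, 141.6, 0.72), (267.2, 163.4, 0.71), (200.1, 195.0, 0.69), (254.5, 209.1, 0.61), (114.9, 189.1, 0.54), (172.4, 190.4, 0.52), (145.0, 190.2, 0.45)] scene [(373.4, 289.0, 0.9), (306.8, 212.2, 0.87), (241.7, 200.4, 0.86), (220.6, 246.0, 0.84), (406.9, 228.4, 0.79), (279.5, 207.2, 0.67), (371.8, 225.7, 0.66)]
packed0 top [(337.1, 231.1, 0.65), (308.7, 211.0, 0.63)] scene [(159.7, 161.8, 0.55)]
caddy top [(337.8, 227.1, 0.93)] scene [(160.2, 163.3, 0.83)]
scale top [(117.1, 187.2, 0.65)] scene [(184.6, 177.5, 0.62)]
weight top [(309.6, 211.0, 0.55)] scene []
mat top [(212.4, 247.7, 0.77)] scene [(295.8, 174.7, 0.72)]
key_top top [(146.6, 245.5, 0.43)] scene [(182.7, 178.4, 0.71), (365.5, 176.1, 0.53)]
rack top [(371.4, 167.8, 0.73), (174.1, 185.8, 0.61)] scene [(160.1, 163.4, 0.33)]
glue_jar top [(226.4, 195.9, 0.73), (243.7, 139.8, 0.56)] scene [(241.8, 278.2, 0.62), (279.9, 207.5, 0.59)]
bottle top [(372.4, 167.9, 0.69)] scene [(99.0, 222.5, 0.84), (371.6, 226.4, 0.63)]
block top [(183.7, 151.2, 0.87)] scene [(322.3, 266.6, 0.7)]
```

View pics/ctop.png

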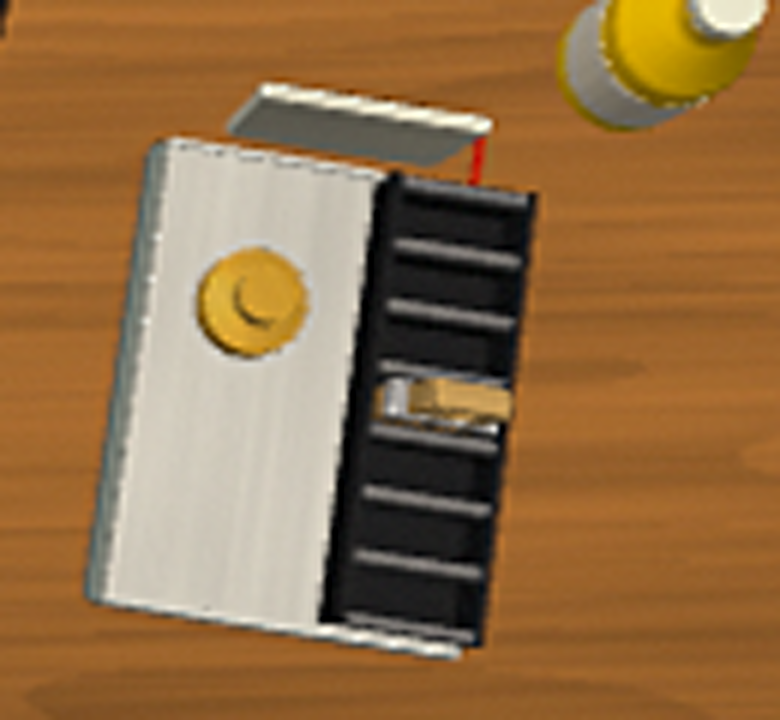

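View pics/crack.png

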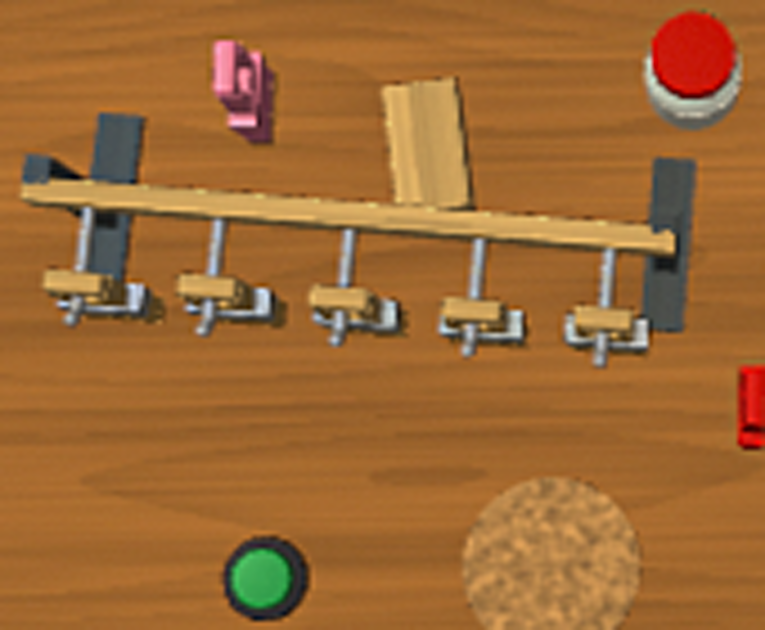

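View pics/cscale.png

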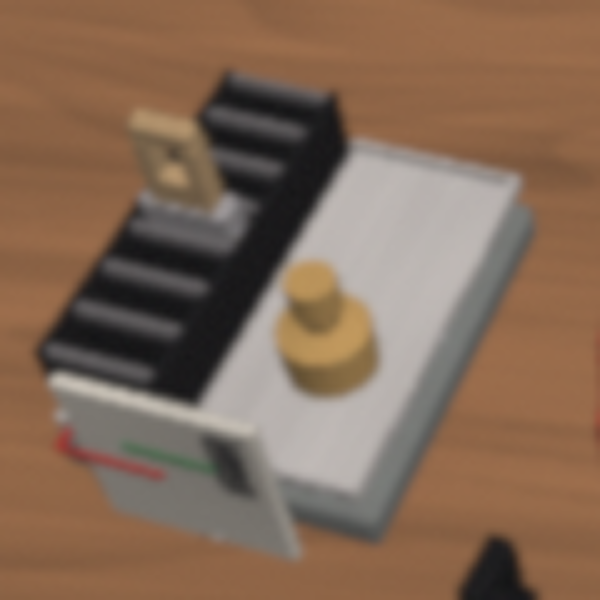

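```bash
python3 - <<'E'
from h import *
t=cam("top"); s=cam("scene"); print(t["C"],s["C"])
f=lambda x,y:(270+x/6,160+y/6)
for n,p,z in [("cad TR",f(537,195),.093),("cad BR",f(482,645),.093),("cad TL",f(390,175),.093),("pan TL",f(165,138),.047),("pan BL",f(100,600),.047),("weight knob",f(260,297),.113)]:
    print(n,plane(t,*p,z).round(4))
print("w tri",tri([t,s],[f(260,297),(120+313/5,110+285/5)]).round(4))
g=lambda x,y:(90+x/4.5,120+y/4.5)
for n,p,z in [("mat",g(551,567),.004),("key",g(260,578),.03)]: print(n,plane(t,*p,z).round(4))
print("key tri",tri([t,s],[g(260,578),(365.5,178)]).round(4))
# hook tips
for p in [(73,318),(204,327),(337,338),(469,349),(600,360)]: print("tip",plane(t,*g(*p),.149).round(4))
for p in [(90,212),(220,220),(350,229),(481,239),(611,248)]: print("root",plane(t,*g(*p),.141).round(4))
for p in [(80,285),(209,289),(340,299),(472,312),(604,317)]: print("brushtop",plane(t,*g(*p),.149).round(4))
E
```

```text
[ 0.43452105 -0.00950766  1.29910961] [1.09985819 0.06198468 0.79059959]
cad TR [ 0.5894 -0.355   0.093 ]
cad BR [ 0.3767 -0.3157  0.093 ]
cad TL [ 0.6006 -0.2841  0.093 ]
pan TL [ 0.628  -0.1823  0.047 ]
pan BL [ 0.4009 -0.1413  0.047 ]
weight knob [ 0.5412 -0.215   0.113 ]
w tri [ 0.5422 -0.217   0.102 ]
mat [0.4472 0.0776 0.004 ]
key [0.4444 0.2661 0.03  ]
key tri [0.4446 0.2716 0.0081]
tip [0.6018 0.3543 0.149 ]
tip [0.5947 0.2757 0.149 ]
tip [0.5862 0.1957 0.149 ]
tip [0.5778 0.116  0.149 ]
tip [0.5694 0.0369 0.149 ]
root [0.6684 0.3482 0.141 ]
root [0.6619 0.269  0.141 ]
root [0.6547 0.1895 0.141 ]
root [0.6469 0.1093 0.141 ]
root [0.6397 0.0294 0.141 ]
brushtop [0.6219 0.3506 0.149 ]
brushtop [0.6179 0.2731 0.149 ]
brushtop [0.6101 0.194  0.149 ]
brushtop [0.6005 0.1141 0.149 ]
brushtop [0.5957 0.0341 0.149 ]
```

```bash
python3 -m creep '[0,0,0,-16,0,0,8.2, 0,0,0,-16,0,0,8.2, 0,0,0,-14,0,0,8.2, 0,30,-37,0,0,0,0, 0,30,-37,0,0,0,0, 0,30,-37,0,0,0,0, 0,30,-37,0,0,0,0, 0,30,-37,0,0,0,0]'; python3 -m creep '[0,30,-37,0,0,0,0, 0,30,-37,0,0,0,0, 0,30,-37,0,0,0,0, 0,30,-37,0,0,0,0, 0.3,20,-30,0,0,0,0, 0.3,0,0,0,0,0,0, 0.3,0,0,0,0,0,0, 0.3,0,0,0,0,0,0]'
python3 - <<'E'
from h import *
d=cam("wrist"); cv2.imwrite("pics/w1.png",d["pixels"][:,:,::-1])
print(lm("wrist","weight"),lm("wrist","caddy"))
t=cam("top"); print(lm("top","weight"))
E
```

```text
time: 2.25
ee_pos: [0.3223, -0.4019, 0.3025]
tool_rot: [[0.983, -0.183, 0.0], [-0.183, -0.983, -0.0], [0.0, 0.0, -1.0]]
ft_force: [-0.5, -0.8, -0.0]
gripper_width: 1.0
time: 3.05
ee_pos: [0.4907, -0.2544, 0.3022]
tool_rot: [[0.983, -0.183, -0.0], [-0.183, -0.983, -0.0], [-0.0, 0.0, -1.0]]
ft_force: [-0.5, 0.4, -0.0]
gripper_width: 0.704
[(224.2, 125.9, 0.61), (18.2, 125.2, 0.29)] [(296.5, 156.7, 0.63)]
[(309.5, 212.8, 0.69)]
```

View pics/w1.png

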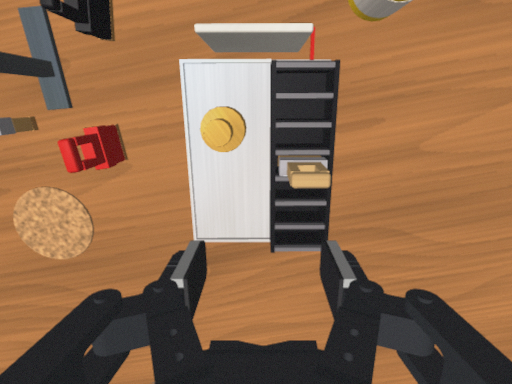

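```bash
python3 - <<'E'
from h import *
d=cam("wrist"); crop(d,"w1c.png",175,15,355,260,3)
hsv=cv2.cvtColor(d["pixels"],cv2.COLOR_RGB2HSV)
m=trace("wrist","weight")[0]["pixels"]; v,u=np.nonzero(m); print(u.min(),u.max(),v.min(),v.max())
for p,z in [((339,61),.093),((330,251),.093),((273,62),.093),((271,250),.093),((181,60),.05),((195,241),.05)]: print(p,plane(d,*p,z).round(4))
print("base", plane(d,(u.min()+u.max())/2,(v.min()+v.max())/2,.075).round(4))
E
```

```text
200 245 106 151
(339, 61) [ 0.5907 -0.3526  0.093 ]
(330, 251) [ 0.3775 -0.3182  0.093 ]
(273, 62) [ 0.6022 -0.2863  0.093 ]
(271, 250) [ 0.3924 -0.2466  0.093 ]
(181, 60) [ 0.6286 -0.1849  0.05  ]
(195, 241) [ 0.4027 -0.1427  0.05  ]
base [ 0.546  -0.2182  0.075 ]
```

View pics/w1c.png

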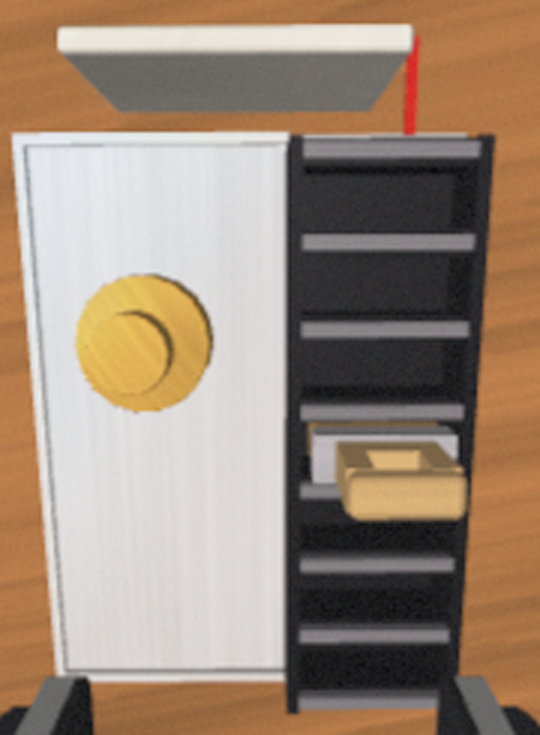

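```bash
python3 - <<'E'
from h import *
d=cam("wrist"); s=status.get_state()
for u,v,z in [(217.7,132.3,.113),(223,129,.075)]:
    p=plane(d,u,v,z); print(p.round(4),(s["tool_rot"].T@(p-s["ee_pos"])*1000).round(1))
E
```

```text
[ 0.5456 -0.2177  0.113 ] [ 46.9 -45.9 189.3]
[ 0.5455 -0.2183  0.075 ] [ 47.  -45.3 227.3]
```

```bash
python3 -m creep '[0.3,24,-23,0,0,0,0, 0.3,23,-22.5,0,0,0,0, 0.3,0,0,40,0,0,0, 0.3,0,0,45,0,0,0, 0.3,0,0,45,0,0,0, 0.3,0,0,35,0,0,0, 0.3,0,0,15,0,0,0, 0.3,0,0,0,0,0,0]'
python3 - <<'E'
from h import *
d=cam("wrist"); cv2.imwrite("pics/w2.png",d["pixels"][:,:,::-1])
E
```

```text
time: 4.25
ee_pos: [0.5445, -0.2169, 0.1201]
tool_rot: [[0.983, -0.183, -0.004], [-0.183, -0.983, 0.003], [-0.004, -0.002, -1.0]]
ft_force: [0.1, -0.3, 0.2]
gripper_width: 0.701
```

View pics/w2.png

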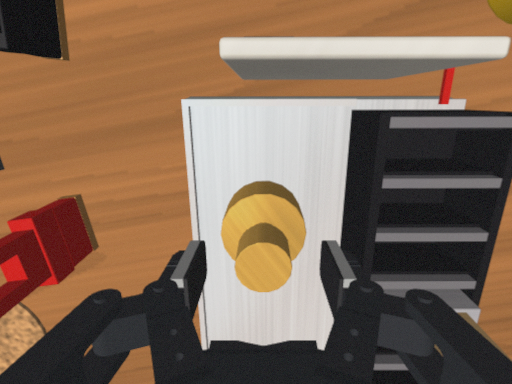

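```bash
python3 -m creep '[0.3,0,0,12,0,0,0, 0.3,0,0,0,0,0,0, 1,0,0,0,0,0,0, 1,0,0,0,0,0,0, 1,0,0,0,0,0,0, 1,0,0,0,0,0,0, 1,0,0,0,0,0,0, 1,0,0,0,0,0,0]'; python3 -m creep '[1,0,0,-10,0,0,0, 1,0,0,-20,0,0,0, 1,0,0,-30,0,0,0, 1,0,0,-30,0,0,0, 1,0,0,-40,0,0,0, 1,0,0,-30,0,0,0, 1,0,0,-20,0,0,0, 1,0,0,0,0,0,0]'
python3 - <<'E'
from h import *
d=cam("wrist"); cv2.imwrite("pics/w3.png",d["pixels"][:,:,::-1])
t=cam("top"); crop(t,"t3.png",180,160,400,280,3.5)
E
```

```text
time: 5.1
ee_pos: [0.5464, -0.2176, 0.1114]
tool_rot: [[0.983, -0.182, 0.001], [-0.182, -0.983, -0.0], [0.001, 0.0, -1.0]]
ft_force: [-1.1, 2.8, 6.0]
gripper_width: 0.305
time: 5.9
ee_pos: [0.5468, -0.2183, 0.2935]
tool_rot: [[0.983, -0.183, 0.004], [-0.183, -0.983, -0.003], [0.005, 0.002, -1.0]]
ft_force: [1.3, 0.0, -5.7]
gripper_width: 0.308
```

View pics/w3.png

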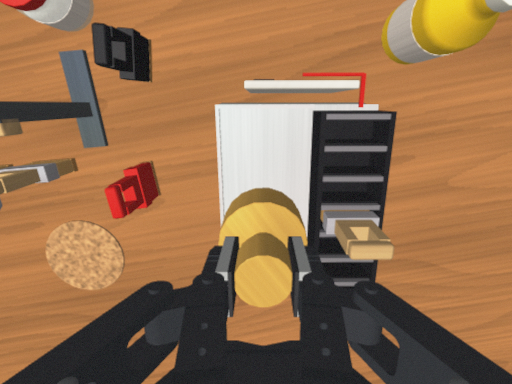

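```bash
python3 - <<'E'
from h import *
d=cam("wrist"); s=status.get_state()
p=plane(d,86,255,.004);print(p, (s["tool_rot"].T@(p-s["ee_pos"])*1000).round(1))
E
python3 -m creep '[1,-10,-17,0,0,0,0, 1,-19,-34,0,0,0,0, 1,-22,-40,0,0,0,0, 1,-23,-41,0,0,0,0, 1,-23,-41,0,0,0,0, 1,-23,-41,0,0,0,0, 1,-19,-34,0,0,0,0, 1,-13,-24,0,0,0,0]'
python3 - <<'E'
from h import *
d=cam("wrist"); cv2.imwrite("pics/w4.png",d["pixels"][:,:,::-1])
t=cam("top"); crop(t,"t4.png",90,130,370,280,2.8)
print(status.get_state()["ee_pos"])
E
```

```text
[0.44951122 0.0763344  0.004     ] [-146.3 -270.6  284.9]
time: 6.85
ee_pos: [0.4436, 0.0799, 0.288]
tool_rot: [[0.983, -0.181, -0.004], [-0.181, -0.983, 0.001], [-0.004, -0.0, -1.0]]
ft_force: [0.2, -0.5, -5.5]
gripper_width: 0.302
[0.44350273 0.08063561 0.28809066]
```

View pics/w4.png

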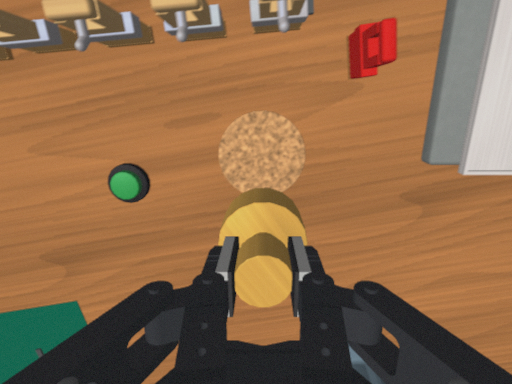

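View pics/t4.png

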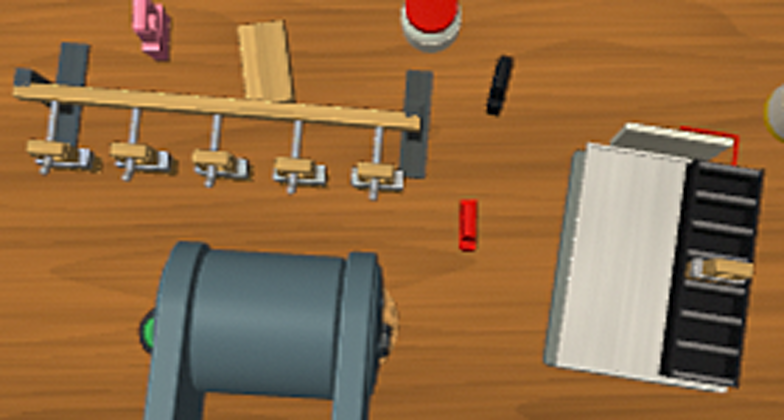

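```bash
python3 - <<'E'
from h import *
d=cam("wrist"); s=status.get_state()
p=plane(d,262,152,.004);print(p, (s["tool_rot"].T@(p-s["ee_pos"])*1000).round(1))
E
python3 -m creep '[1,5,3,20,0,0,0, 1,0,0,40,0,0,0, 1,0,0,45,0,0,0, 1,0,0,45,0,0,0, 1,0,0,35,0,0,0, 1,0,0,15,0,0,0, 1,0,0,6,0,0,0, 1,0,0,0,0,0,0]'
```

```text
[0.45348019 0.0800659  0.004     ] [  9.7  -2.8 284.3]
time: 7.8
ee_pos: [0.4498, 0.073, 0.0831]
tool_rot: [[0.983, -0.183, -0.003], [-0.183, -0.983, 0.0], [-0.003, 0.0, -1.0]]
ft_force: [0.6, 0.2, -5.1]
gripper_width: 0.304
```

```bash
python3 -m creep '[1,0,-4,4,0,0,0, 1,0,0,3,0,0,0, 1,0,0,2,0,0,0, 1,0,0,2,0,0,0, 1,0,0,1,0,0,0, 1,0,0,0,0,0,0, 1,0,0,0,0,0,0, 1,0,0,0,0,0,0]'
```

```text
time: 8.6
ee_pos: [0.4512, 0.0776, 0.0724]
tool_rot: [[0.983, -0.183, 0.0], [-0.183, -0.983, -0.0], [0.0, 0.0, -1.0]]
ft_force: [-0.7, 0.8, -6.6]
gripper_width: 0.302
```

```bash
python3 -m creep '[1,0,0,1,0,0,0, 1,0,0,1,0,0,0, 1,0,0,0,0,0,0, 1,0,0,0,0,0,0, 1,0,0,0,0,0,0, 1,0,0,0,0,0,0, 1,0,0,0,0,0,0, 1,0,0,0,0,0,0]'
```

```text
time: 9.4
ee_pos: [0.4513, 0.0777, 0.0705]
tool_rot: [[0.983, -0.183, 0.0], [-0.183, -0.983, 0.0], [0.0, -0.0, -1.0]]
ft_force: [-1.6, 1.5, 1.2]
gripper_width: 0.308
```

```bash
python3 -m creep '[0.3,0,0,0,0,0,0, 0.3,0,0,0,0,0,0, 0.3,0,0,0,0,0,0, 0.3,0,0,-20,0,0,0, 0.3,0,0,-40,0,0,0, 0.3,0,0,-45,0,0,0, 0.3,0,0,-45,0,0,0, 0.3,0,0,-45,0,0,0]'; python3 -m creep '[0.3,20,-3,-25,0,0,-5, 0.3,40,-6,0,0,0,0, 0.3,20,-5,0,0,0,0, 0.3,0,0,0,0,0,0, 0.3,0,0,0,0,0,0, 0.3,0,0,0,0,0,0, 0.3,0,0,0,0,0,0, 0.3,0,0,0,0,0,0]'
python3 - <<'E'
from h import *
d=cam("wrist"); cv2.imwrite("pics/w5.png",d["pixels"][:,:,::-1])
t=cam("top"); crop(t,"t5.png",90,130,370,280,2.8)
print(lm("wrist","brush0",6),lm("wrist","rack"))
E
```

```text
time: 10.2
ee_pos: [0.4509, 0.0776, 0.2673]
tool_rot: [[0.983, -0.183, 0.001], [-0.183, -0.983, -0.0], [0.001, 0.0, -1.0]]
ft_force: [0.2, -1.1, 0.6]
gripper_width: 0.704
time: 11.0
ee_pos: [0.5316, 0.0821, 0.2904]
tool_rot: [[0.995, -0.096, 0.0], [-0.096, -0.995, -0.0], [0.0, 0.0, -1.0]]
ft_force: [0.3, -0.3, -0.1]
gripper_width: 0.704
[(300.2, 113.3, 0.92), (97.0, 112.3, 0.87), (392.7, 5.5, 0.83), (361.8, 137.3, 0.82), (229.0, 109.4, 0.79), (164.7, 108.8, 0.69)] []
```

View pics/w5.png

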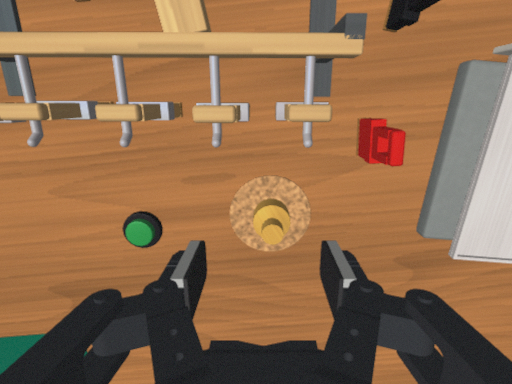

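View pics/t5.png

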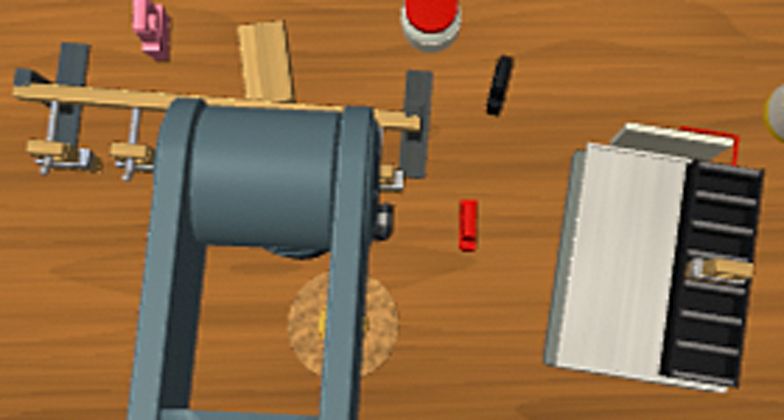

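```bash
python3 - <<'E'
from h import *
d=cam("wrist"); crop(d,"w5c.png",180,30,370,160,4); s=status.get_state()
for p,z in [((308.5,113),.157),((307.5,143),.153),((310,58),.141),((215,113),.157),((217,143),.153),((213,58),.141)]:
    q=plane(d,*p,z);print(p,q.round(4),(s["tool_rot"].T@(q-s["ee_pos"])*1000).round(1))
E
```

```text
(308.5, 113) [0.596  0.0381 0.157 ] [ 67.9  37.7 133.4]
(307.5, 143) [0.571  0.0396 0.153 ] [ 42.8  38.6 137.4]
(310, 58) [0.6391 0.0323 0.141 ] [111.3  39.3 149.4]
(215, 113) [0.6034 0.1146 0.157 ] [ 67.9 -39.2 133.4]
(217, 143) [0.5785 0.1172 0.153 ] [ 42.9 -39.3 137.4]
(213, 58) [0.6468 0.1124 0.141 ] [111.3 -41.2 149.4]
```

View pics/w5c.png

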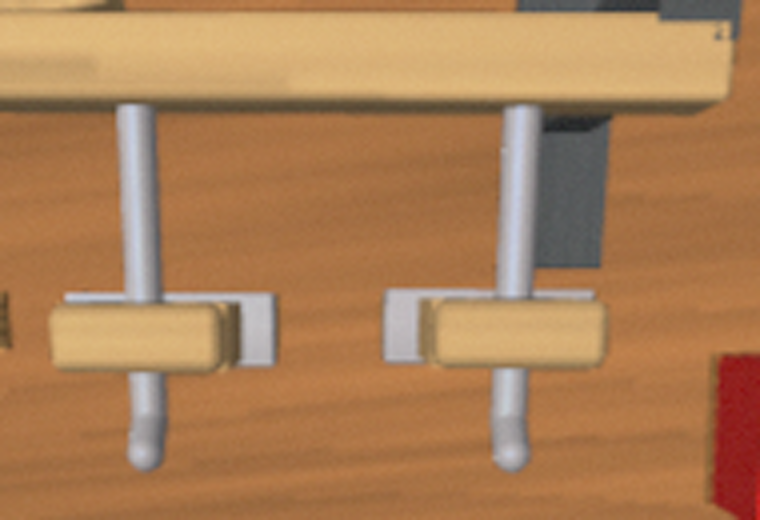

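```bash
python3 -m creep '[0.3,30,19,0,0,0,0, 0.3,38,20,0,0,0,0, 0.3,0,0,30,0,0,0, 0.3,0,0,40,0,0,0, 0.3,0,0,30,0,0,0, 0.3,0,0,10,0,0,0, 0.3,0,0,0,0,0,0, 0.3,0,0,0,0,0,0]'
python3 - <<'E'
from h import *
d=cam("wrist"); cv2.imwrite("pics/w6.png",d["pixels"][:,:,::-1])
E
```

```text
time: 12.05
ee_pos: [0.5971, 0.0367, 0.182]
tool_rot: [[0.995, -0.096, 0.002], [-0.096, -0.995, -0.0], [0.002, 0.0, -1.0]]
ft_force: [0.2, 1.0, 0.8]
gripper_width: 0.7
```

View pics/w6.png

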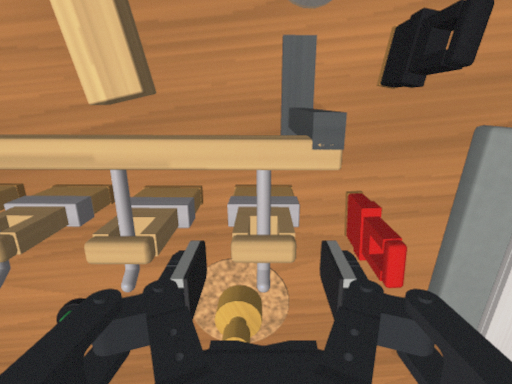

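```bash
python3 -m creep '[0.3,0,0,20,0,0,0, 0.3,0,0,13,0,0,0, 0.3,0,0,0,0,0,0, 1,0,0,0,0,0,0, 1,0,0,0,0,0,0, 1,0,0,0,0,0,0, 1,0,0,0,0,0,0, 1,0,0,0,0,0,0]'
python3 - <<'E'
from h import *
d=cam("wrist"); cv2.imwrite("pics/w7.png",d["pixels"][:,:,::-1])
E
```

```text
time: 12.9
ee_pos: [0.5968, 0.0368, 0.1484]
tool_rot: [[0.995, -0.096, 0.002], [-0.096, -0.995, -0.0], [0.002, -0.0, -1.0]]
ft_force: [-0.3, 0.7, 6.8]
gripper_width: 0.412
```

View pics/w7.png

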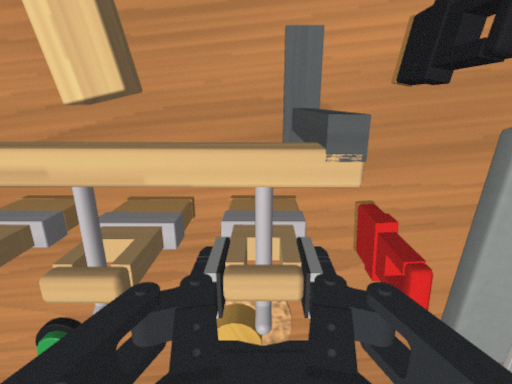

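```bash
python3 -m creep '[1,0,0,0,0,0,0, 1,0,0,-6,0,0,0, 1,0,0,-7,0,0,0, 1,0,0,0,0,0,0, 1,0,0,0,0,0,0, 1,0,0,0,0,0,0, 1,0,0,0,0,0,0, 1,0,0,0,0,0,0]'
python3 - <<'E'
from h import *
d=cam("wrist"); cv2.imwrite("pics/w8.png",d["pixels"][:,:,::-1])
d=cam("scene"); crop(d,"s8.png",230,150,450,290,3.5)
E
```

```text
time: 13.75
ee_pos: [0.5959, 0.0367, 0.16]
tool_rot: [[0.995, -0.096, -0.001], [-0.096, -0.995, 0.0], [-0.001, -0.0, -1.0]]
ft_force: [0.5, -0.6, -0.8]
gripper_width: 0.408
```

View pics/w8.png

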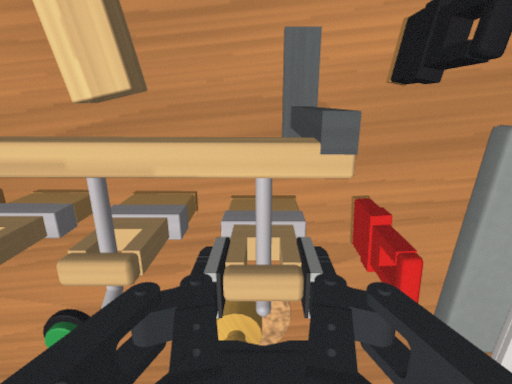

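View pics/s8.png

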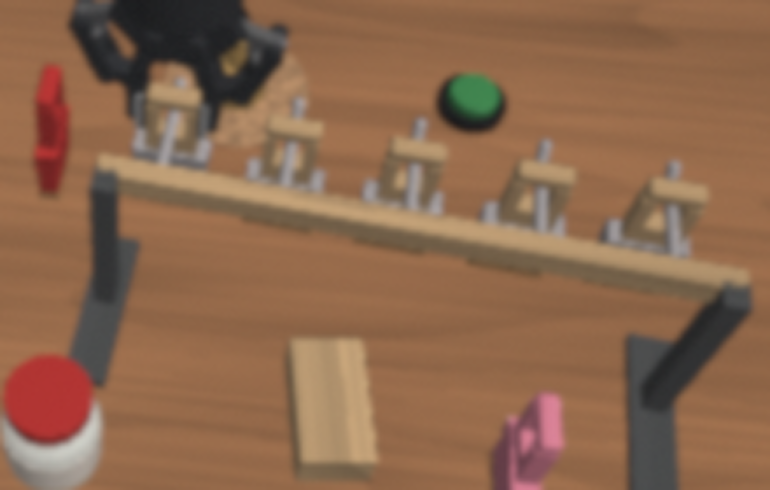

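```bash
python3 -m creep '[1,-5,0,-1,0,0,0, 1,-15,0,0,0,0,0, 1,-20,0,0,0,0,0, 1,-15,0,0,0,0,0, 1,0,0,-20,0,0,0, 1,0,0,-40,0,0,0, 1,0,0,-45,0,0,0, 1,0,0,-40,0,0,0]'
python3 - <<'E'
from h import *
d=cam("wrist"); cv2.imwrite("pics/w9.png",d["pixels"][:,:,::-1]); crop(d,"w9c.png",190,180,340,330,5)
E
```

```text
time: 14.65
ee_pos: [0.5409, 0.0421, 0.3084]
tool_rot: [[0.995, -0.096, 0.001], [-0.096, -0.995, -0.0], [0.001, 0.0, -1.0]]
ft_force: [1.1, -0.1, -0.9]
gripper_width: 0.411
```

View pics/w9.png

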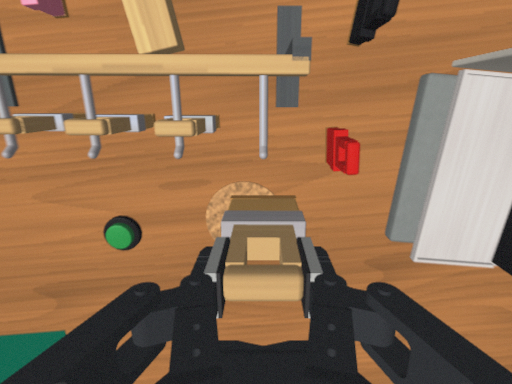

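View pics/w9c.png

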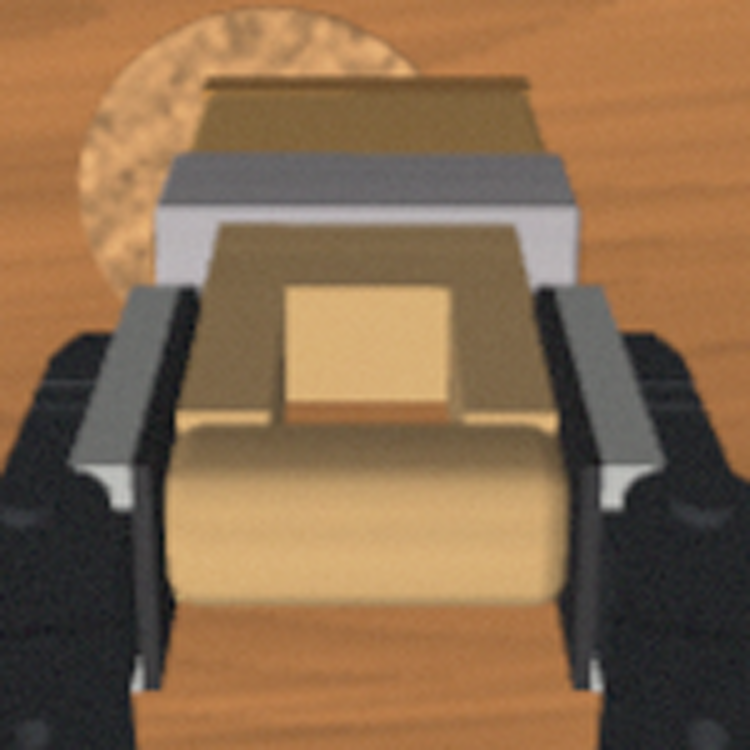

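```bash
cat >> h.py <<'E'
def tplane(d,u,v,z):
    "point in tool frame at tool z (mm)"
    T=np.array(d["T_tool_cam"]); r=T[:3,:3]@np.linalg.inv(d["K"])@np.array([u,v,1.]); c=T[:3,3]
    return ((c+r*(z/1000-c[2])/r[2])*1000).round(1)
def tdepth(d,u1,u2,v,w):
    "tool coords of segment of width w mm at row v"
    T=np.array(d["T_tool_cam"]);Z=d["K"][0,0]*w/1000/(u2-u1)
    p=Z*np.linalg.inv(d["K"])@np.array([(u1+u2)/2,v,1.]); return ((T[:3,:3]@p+T[:3,3])*1000).round(1)
E
python3 - <<'E'
from h import *
d=cam("wrist")
f=lambda x,y:(190+x/5,180+y/5)
print("head +x edge",tplane(d,*f(368.5,205),47.4),tdepth(d,f(157,0)[0],f(580,0)[0],f(0,205)[1],52))
print("bottom +x edge",tplane(d,*f(366,77),103.4),tdepth(d,f(205,0)[0],f(527,0)[0],f(0,77)[1],52))
print("handle top -x",tplane(d,*f(368,605),-8.6),"+x",tplane(d,*f(368,425),-8.6))
print("slot top edge z100 +x",tplane(d,*f(368,400),3.4-26),)
E
```

```text
head +x edge [ 7.9  0.6 47.4] [ 6.8  0.6 50.1]
bottom +x edge [  6.4   0.4 103.4] [  4.6   0.4 108.9]
handle top -x [-6.6  0.4 -8.6] +x [11.3  0.3 -8.6]
slot top edge z100 +x [ 21.7   0.3 -22.6]
```

```bash
python3 -m creep '[1,0,0,-10,0,0,5, 1,-4,19,0,0,0,0, 1,-9,39,0,0,0,0, 1,-9,42,0,0,0,0, 1,-9,42,0,0,0,0, 1,-9,42,0,0,0,0, 1,-9,42,0,0,0,0, 1,-9,42,0,0,0,0]'; python3 -m creep '[1,-9,39,0,0,0,0, 1,-5,25,0,0,0,0, 1,-5,14,0,0,0,0, 1,0,0,0,0,0,0, 1,0,0,0,0,0,0, 1,0,0,0,0,0,0, 1,0,0,0,0,0,0, 1,0,0,0,0,0,0]'
python3 - <<'E'
from h import *
d=cam("wrist"); cv2.imwrite("pics/w10.png",cv2.resize(d["pixels"][:,:,::-1],(800,600),interpolation=cv2.INTER_CUBIC))
d=cam("scene"); crop(d,"s10.png",100,100,260,240,4)
E
```

```text
time: 15.55
ee_pos: [0.4341, -0.2119, 0.3157]
tool_rot: [[0.983, -0.182, -0.0], [-0.182, -0.983, 0.0], [-0.0, -0.0, -1.0]]
ft_force: [1.5, -0.9, 0.2]
gripper_width: 0.413
time: 16.35
ee_pos: [0.4029, -0.2833, 0.3164]
tool_rot: [[0.983, -0.181, 0.0], [-0.181, -0.983, -0.0], [0.0, -0.0, -1.0]]
ft_force: [0.6, -0.4, -0.5]
gripper_width: 0.412
```

View pics/w10.png

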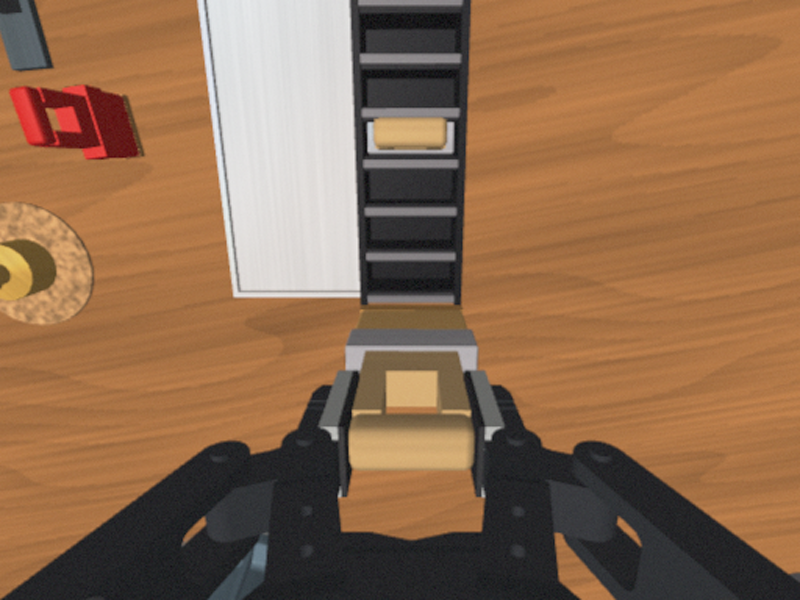

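View pics/s10.png

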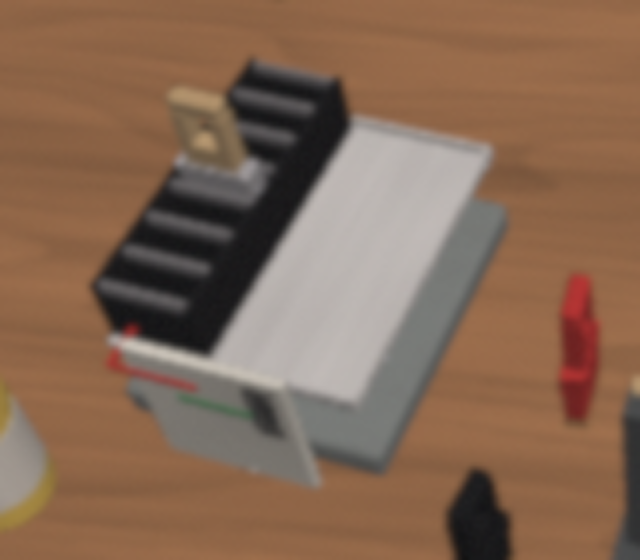

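```bash
python3 - <<'E'
from h import *
d=cam("wrist"); s=status.get_state(); print(s["ee_pos"])
g=cv2.cvtColor(d["pixels"],cv2.COLOR_RGB2GRAY).astype(float)
u=250
pr=g[:, 246:280].mean(1); print(pr[:205].round(0).astype(int).tolist())
# left/right caddy edges
for v in (20,60,100,140,185):
    print(v,g[v,220:310].astype(int).tolist()) if v in(60,185) else 0
for r in (299,257,211,163,112,58,3):
    print(r,tplane(d,411/1.5625,r/1.5625,1000*(s["ee_pos"][2]-.128)))
E
```

```text
[ 0.40267612 -0.2837152   0.31631482]
[139, 138, 139, 94, 61, 59, 56, 55, 37, 21, 22, 23, 22, 22, 23, 22, 22, 23, 35, 51, 55, 55, 55, 55, 55, 55, 55, 55, 55, 55, 55, 55, 55, 55, 122, 139, 139, 139, 139, 139, 94, 58, 56, 50, 33, 23, 23, 22, 22, 22, 42, 52, 55, 54, 55, 55, 54, 55, 54, 54, 54, 54, 53, 55, 55, 53, 54, 54, 54, 121, 138, 138, 138, 138, 124, 141, 160, 172, 180, 181, 180, 178, 180, 182, 184, 185, 185, 184, 182, 181, 173, 159, 144, 119, 112, 121, 173, 160, 97, 54, 52, 67, 121, 136, 136, 136, 136, 89, 50, 51, 50, 50, 50, 50, 50, 50, 49, 50, 49, 49, 49, 48, 49, 48, 48, 48, 48, 38, 26, 25, 43, 48, 78, 122, 133, 134, 133, 107, 65, 47, 47, 46, 46, 46, 46, 46, 46, 46, 46, 46, 46, 45, 45, 33, 24, 24, 24, 26, 31, 42, 54, 80, 120, 130, 130, 130, 95, 54, 43, 43, 43, 42, 42, 43, 43, 43, 42, 36, 28, 25, 26, 25, 26, 24, 24, 31, 39, 59, 70, 115, 129, 128, 129, 125, 119, 96, 85, 85, 99, 101, 99, 98, 99, 99, 99]
60 [222, 222, 220, 222, 222, 170, 81, 63, 62, 64, 53, 29, 20, 23, 36, 54, 57, 59, 59, 62, 58, 58, 59, 58, 59, 56, 59, 60, 55, 53, 58, 55, 57, 56, 54, 55, 57, 57, 52, 54, 54, 54, 52, 55, 52, 51, 51, 54, 52, 52, 53, 52, 52, 51, 49, 51, 52, 51, 51, 54, 51, 51, 49, 52, 49, 51, 51, 45, 52, 44, 41, 29, 31, 36, 44, 50, 49, 46, 66, 112, 133, 133, 132, 131, 132, 135, 133, 135, 133, 134]
185 [195, 188, 183, 184, 183, 181, 185, 190, 191, 174, 109, 45, 45, 40, 35, 26, 32, 30, 36, 32, 30, 30, 35, 33, 24, 38, 37, 34, 32, 31, 33, 33, 34, 33, 32, 30, 29, 28, 31, 28, 29, 33, 31, 28, 31, 25, 31, 29, 24, 23, 18, 32, 34, 32, 35, 35, 33, 29, 35, 30, 27, 27, 30, 24, 33, 30, 30, 31, 32, 31, 34, 39, 37, 35, 52, 98, 114, 116, 117, 118, 114, 116, 121, 120, 120, 119, 117, 116, 119, 122]
299 [-16.    0.3 188.3]
257 [ 13.6   0.4 188.3]
211 [ 44.3   0.4 188.3]
163 [ 74.3   0.4 188.3]
112 [104.4   0.4 188.3]
58 [134.2   0.4 188.3]
3 [162.7   0.4 188.3]
```

```bash
python3 -m creep '[1,1,0,20,0,0,0, 1,0,0,25,0,0,0, 1,0,0,20,0,0,0, 1,0,0,8,0,0,0, 1,0,0,0,0,0,0, 1,0,0,0,0,0,0, 1,0,0,0,0,0,0, 1,0,0,0,0,0,0]'
python3 - <<'E'
from h import *
d=cam("wrist"); crop(d,"w11.png",190,20,340,270,3)
cv2.imwrite("pics/w11f.png",d["pixels"][:,:,::-1])
E
```

```text
time: 17.3
ee_pos: [0.4039, -0.2847, 0.2444]
tool_rot: [[0.983, -0.182, 0.001], [-0.182, -0.983, -0.001], [0.002, 0.001, -1.0]]
ft_force: [1.0, -0.7, -1.0]
gripper_width: 0.416
```

View pics/w11.png

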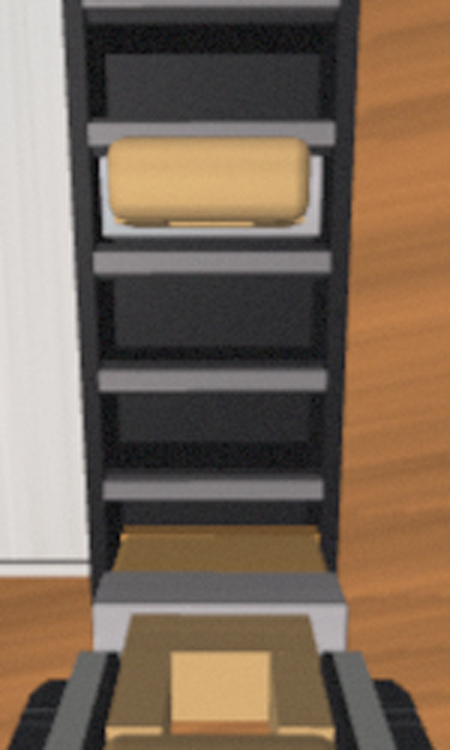

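```bash
python3 - <<'E'
from h import *
d=cam("wrist"); z=1000*(status.get_state()["ee_pos"][2]-.128)
f=lambda r:20+r/3
for r,k in [(488,-75),(380,-45),(262,-15),(132,15)]: print(k,tplane(d,263,f(r),z)[0]-k-90)
print("bottom",tplane(d,190+221/3,f(528),103.4), "head",tplane(d,263,f(603),47.4))
print("mouth edge y", tplane(d,190+96/3,f(488),z),tplane(d,190+332/3,f(488),z))
E
```

```text
-75 -1.5999999999999943
-45 -2.200000000000003
-15 -2.299999999999997
15 -2.0
bottom [  5.9   0.7 103.4] head [ 7.9  0.2 47.4]
mouth edge y [ 13.4 -33.4 116. ] [ 13.3  31.2 116. ]
```

```bash
python3 -m creep '[1,0.7,-1.5,0,0,0,0, 1,0,0,8,0,0,0, 1,0,0,8,0,0,0, 1,0,0,8,0,0,0, 1,0,0,8,0,0,0, 1,0,0,8,0,0,0, 1,0,0,0,0,0,0, 1,0,0,0,0,0,0]'
python3 - <<'E'
from h import *
d=cam("wrist"); crop(d,"w12.png",190,20,340,270,3)
d=cam("scene"); crop(d,"s12.png",100,100,260,240,4)
E
```

```text
time: 18.2
ee_pos: [0.4043, -0.2829, 0.203]
tool_rot: [[0.983, -0.183, -0.0], [-0.183, -0.983, 0.0], [-0.0, -0.0, -1.0]]
ft_force: [0.2, -0.4, -0.5]
gripper_width: 0.408
```

View pics/w12.png

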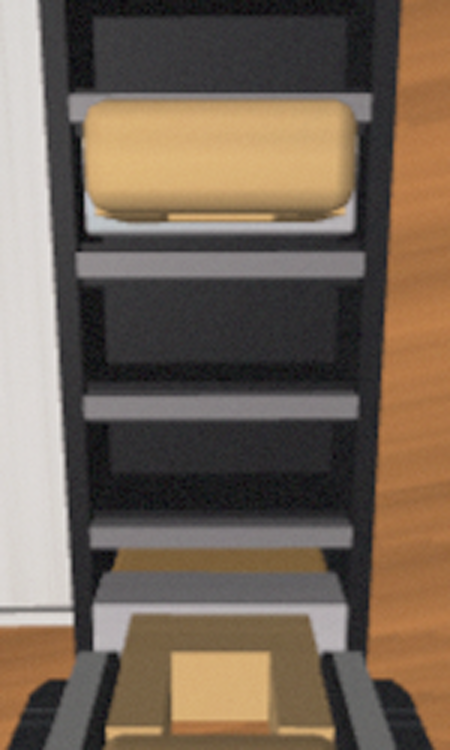

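View pics/s12.png

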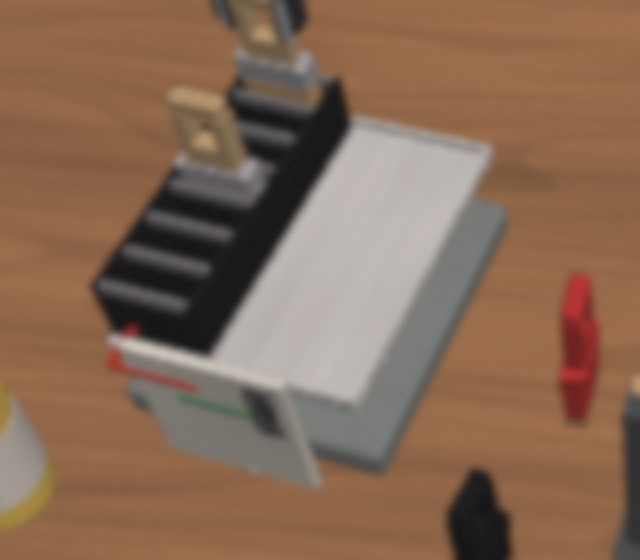

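```bash
python3 -m creep '[1,0,0,8,0,0,0, 1,0,0,7,0,0,0, 1,0,0,0,0,0,0, 0.3,0,0,0,0,0,0, 0.3,0,0,0,0,0,0, 0.3,0,0,0,0,0,0, 0.3,0,0,-10,0,0,0, 0.3,0,0,-30,0,0,0]'
python3 - <<'E'
from h import *
d=cam("wrist"); crop(d,"w13.png",140,0,380,384,1.5)
d=cam("scene"); crop(d,"s13.png",100,100,260,240,4)
E
```

```text
time: 19.1
ee_pos: [0.4032, -0.2815, 0.2267]
tool_rot: [[0.983, -0.183, -0.004], [-0.183, -0.983, 0.004], [-0.004, -0.004, -1.0]]
ft_force: [-0.2, -0.3, 0.3]
gripper_width: 0.701
```

View pics/w13.png

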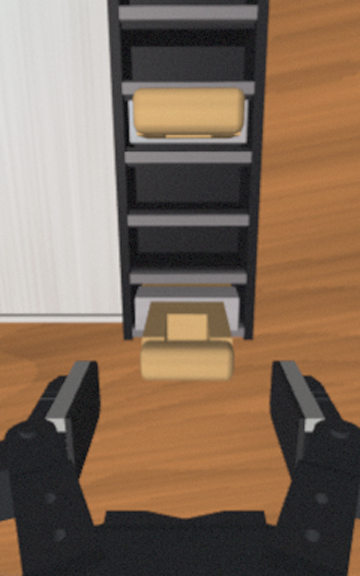

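View pics/s13.png

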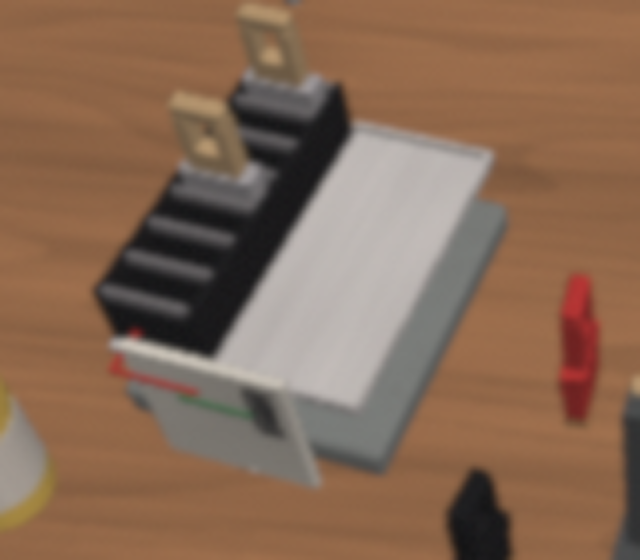

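```bash
python3 -m creep '[0.3,0,0,-40,0,0,0, 0.3,6,-20,-33,0,0,0, 0.3,12.5,-42.5,0,0,0,0, 0.3,12.5,-43,0,0,0,0, 0.3,12.5,-43,0,0,0,0, 0.3,12.5,-43,0,0,0,0, 0.3,12.5,-43,0,0,0,0, 0.3,12.5,-43,0,0,0,0]'; python3 -m creep '[0.3,12.5,-43,0,0,0,0, 0.3,12.5,-43,0,0,0,0, 0.3,12.5,-40,0,0,0,0, 0.3,19,-24,0,0,0,-5, 0.3,0,0,0,0,0,0, 0.3,0,0,0,0,0,0, 0.3,0,0,0,0,0,0, 0.3,0,0,0,0,0,0]'
python3 - <<'E'
from h import *
d=cam("wrist"); crop(d,"w14.png",0,100,512,384,1.5)
crop(d,"w14c.png",180,100,340,280,4)
E
```

```text
time: 20.0
ee_pos: [0.5353, -0.0231, 0.3019]
tool_rot: [[0.983, -0.182, 0.001], [-0.182, -0.983, -0.0], [0.001, 0.0, -1.0]]
ft_force: [0.2, -0.1, 0.3]
gripper_width: 0.698
time: 20.8
ee_pos: [0.6172, 0.1113, 0.3016]
tool_rot: [[0.995, -0.098, 0.0], [-0.098, -0.995, -0.0], [0.0, 0.0, -1.0]]
ft_force: [-0.7, 0.6, 0.9]
gripper_width: 0.7
```

View pics/w14.png

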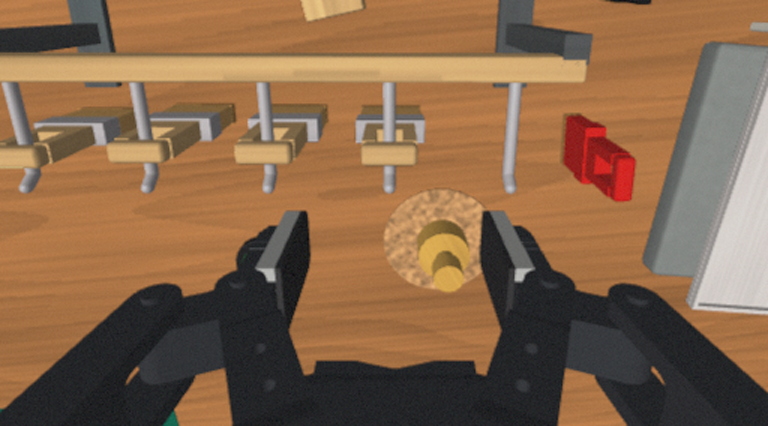

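View pics/w14c.png

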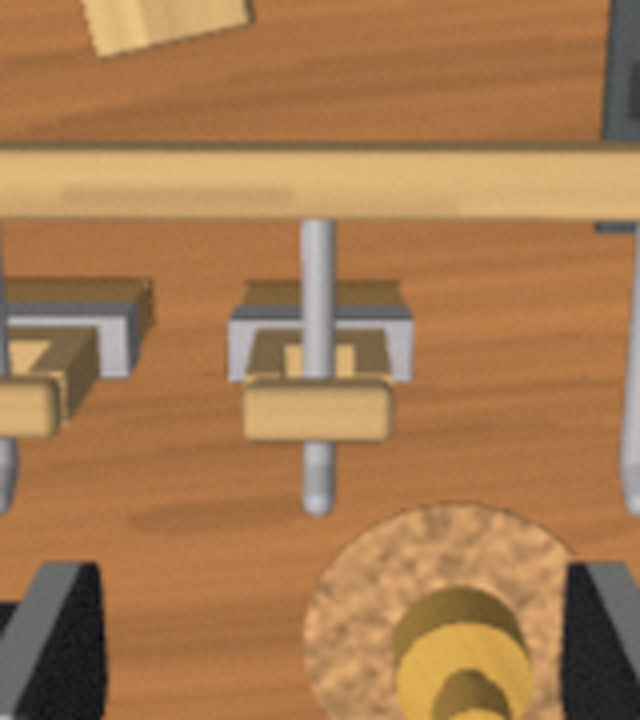

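```bash
python3 - <<'E'
from h import *
d=cam("wrist"); z=status.get_state()["ee_pos"][2]*1000
print(tplane(d,259.5,202.2,z-157), tplane(d,180+318/4,100+500/4,z-153))
# other brushes, from w14 (scale1.5)
for u,v in [(389,153),(263,152),(138,151),(14,154)]: print(tplane(d,u/1.5,100+v/1.5,z-157))
E
```

```text
[-13.5  -3.1 144.7] [-38.5  -3.2 148.7]
[-13.3  -3.2 144.7]
[-12.5 -82.2 144.7]
[ -11.8 -160.4  144.7]
[ -13.7 -238.6  144.7]
```

```bash
python3 -m creep '[0.3,-13,-3,20,0,0,0, 0.3,0,0,40,0,0,0, 0.3,0,0,40,0,0,0, 0.3,0,0,30,0,0,0, 0.3,0,0,16,0,0,0, 0.3,0,0,6,0,0,0, 0.3,0,0,0,0,0,0, 0.3,0,0,0,0,0,0]'
python3 - <<'E'
from h import *
d=cam("wrist"); crop(d,"w15.png",100,150,400,384,2)
E
```

```text
time: 21.7
ee_pos: [0.6062, 0.1164, 0.1512]
tool_rot: [[0.995, -0.096, 0.003], [-0.096, -0.995, -0.0], [0.003, -0.0, -1.0]]
ft_force: [0.7, -0.9, 0.6]
gripper_width: 0.704
```

View pics/w15.png

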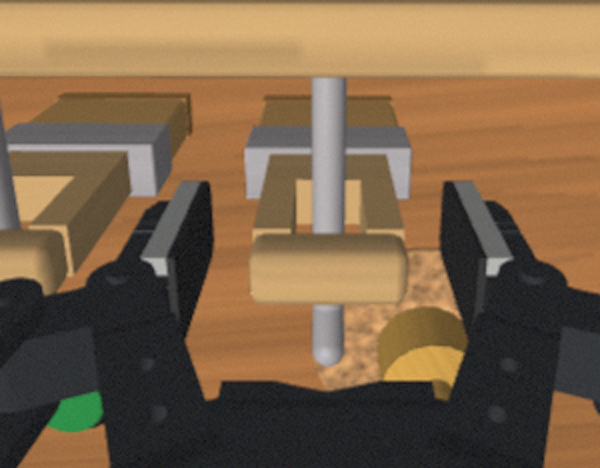

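```bash
python3 -m creep '[0.3,0,0,3,0,0,0, 1,0,0,0,0,0,0, 1,0,0,0,0,0,0, 1,0,0,0,0,0,0, 1,0,0,0,0,0,0, 1,0,0,-6,0,0,0, 1,0,0,-8,0,0,0, 1,0,0,0,0,0,0]'
python3 - <<'E'
from h import *
d=cam("scene"); crop(d,"s15.png",230,150,450,290,3.5)
E
```

```text
time: 22.55
ee_pos: [0.6058, 0.1165, 0.1617]
tool_rot: [[0.995, -0.096, 0.002], [-0.096, -0.995, -0.0], [0.002, -0.0, -1.0]]
ft_force: [0.7, -0.0, -0.7]
gripper_width: 0.413
```

View pics/s15.png

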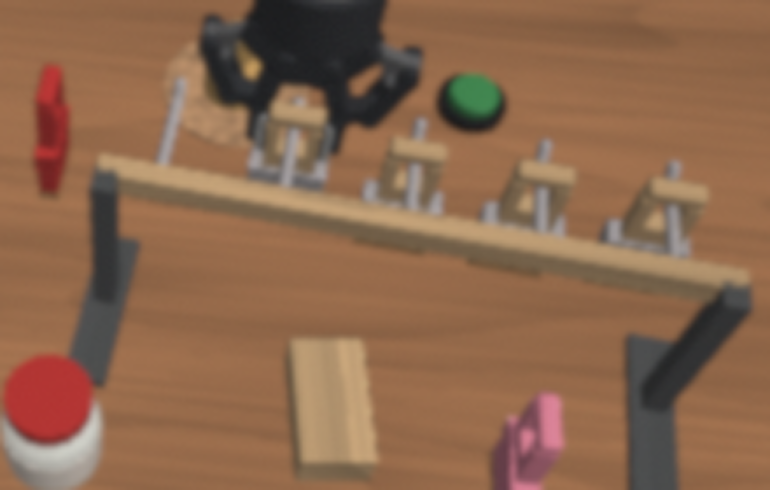

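```bash
python3 -m creep '[1,-5,0,0,0,0,0, 1,-15,0,0,0,0,0, 1,-20,0,0,0,0,0, 1,-15,0,0,0,0,0, 1,0,0,-20,0,0,0, 1,0,0,-45,0,0,0, 1,0,0,-45,0,0,0, 1,0,0,-40,0,0,0]'
python3 - <<'E'
from h import *
d=cam("wrist"); crop(d,"w16.png",190,180,340,330,5)
E
```

```text
time: 23.4
ee_pos: [0.5497, 0.1219, 0.3121]
tool_rot: [[0.995, -0.096, 0.0], [-0.096, -0.995, -0.0], [0.0, -0.0, -1.0]]
ft_force: [1.1, 0.4, -1.1]
gripper_width: 0.41
```

View pics/w16.png

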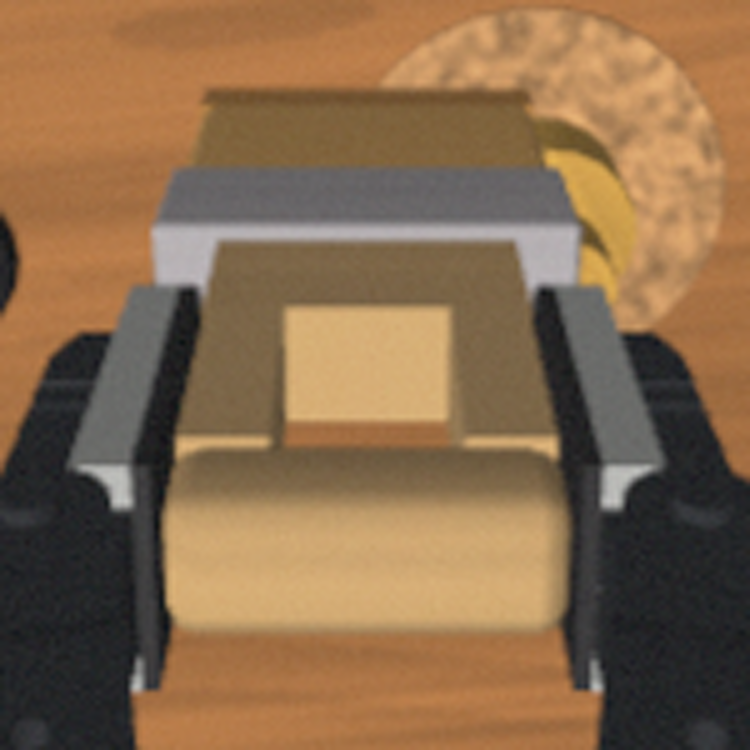

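```bash
python3 -m creep '[1,0,0,-4,0,0,5, 1,-2,20,0,0,0,0, 1,-4,40,0,0,0,0, 1,-4,44,0,0,0,0, 1,-4,44,0,0,0,0, 1,-4,44,0,0,0,0, 1,-4,44,0,0,0,0, 1,-4,44,0,0,0,0]'; python3 -m creep '[1,-4,44,0,0,0,0, 1,-4,44,0,0,0,0, 1,-2,36,0,0,0,0, 1,-1,20,0,0,0,0, 1,0,0,30,0,0,0, 1,0,0,30,0,0,0, 1,0,0,8,0,0,0, 1,0,0,0,0,0,0]'
python3 - <<'E'
from h import *
d=cam("wrist"); crop(d,"w17.png",190,20,340,270,3)
E
```

```text
time: 24.25
ee_pos: [0.4724, -0.1499, 0.3138]
tool_rot: [[0.983, -0.182, -0.0], [-0.182, -0.983, 0.0], [-0.0, -0.0, -1.0]]
ft_force: [0.2, 0.3, -0.6]
gripper_width: 0.417
time: 25.05
ee_pos: [0.4356, -0.2873, 0.2447]
tool_rot: [[0.983, -0.182, -0.003], [-0.182, -0.983, 0.003], [-0.003, -0.002, -1.0]]
ft_force: [-0.8, 0.7, -0.7]
gripper_width: 0.416
```

View pics/w17.png

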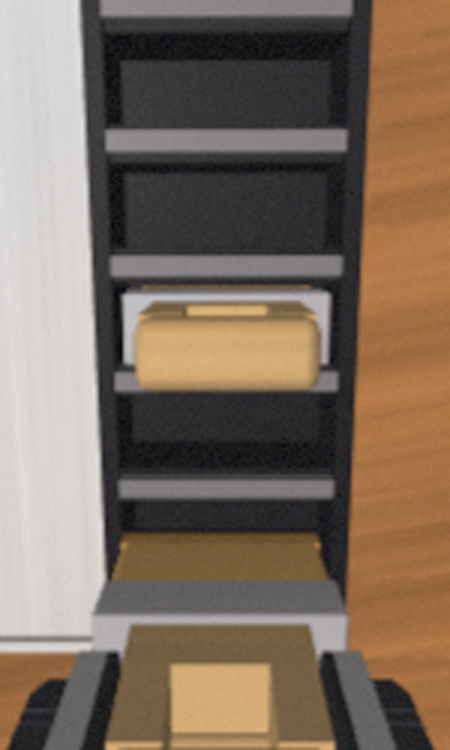

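```bash
cat >> h.py <<'E'
def slot(ztop,rows,s,bot,head,r0=20,f=3,zb=103.4):
    "rows: list of (crop row, divider k mm); s = slot k"
    d=cam("wrist"); z=1000*(status.get_state()["ee_pos"][2]-ztop)
    c=[round(float(tplane(d,263,r0+r/f,z)[0]-k+s),1) for r,k in rows]
    b=tplane(d,263,r0+bot/f,zb)[0]-9; h=tplane(d,263,r0+head/f,zb-56)[0]-9
    print("slot x",c,"bottom c",b,"head c",h)
E
python3 - <<'E'
from h import *
slot(.123,[(488,-45),(264,15),(140,45)],-60,536,614)
E
```

```text
slot x [-3.9, -3.0, -2.9] bottom c -5.3 head c -3.5
```

```bash
python3 -m creep '[1,1.3,1.3,0,0,0,0, 1,0,0,8,0,0,0, 1,0,0,9,0,0,0, 1,0,0,9,0,0,0, 1,0,0,9,0,0,0, 1,0,0,9,0,0,0, 1,0,0,0,0,0,0, 1,0,0,0,0,0,0]'
python3 - <<'E'
from h import *
d=cam("wrist"); crop(d,"w18.png",190,20,340,270,3)
d=cam("scene"); crop(d,"s18.png",100,100,260,240,4)
E
```

```text
time: 25.95
ee_pos: [0.4372, -0.2896, 0.2018]
tool_rot: [[0.983, -0.182, -0.001], [-0.182, -0.983, 0.001], [-0.001, -0.001, -1.0]]
ft_force: [-2.0, 0.2, 0.5]
gripper_width: 0.413
```

View pics/w18.png

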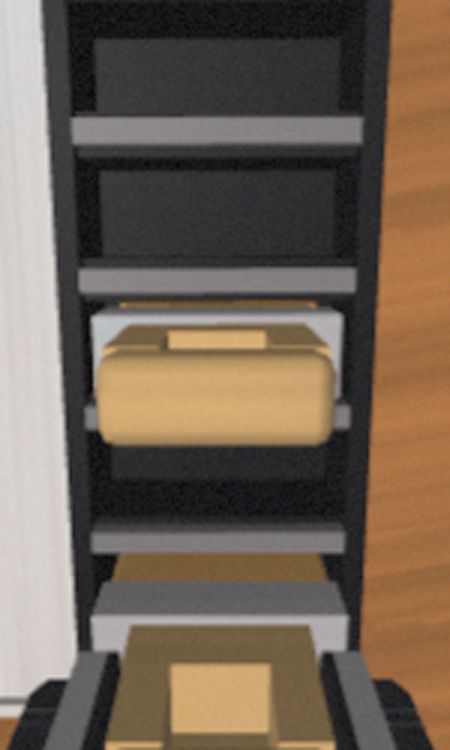

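View pics/s18.png

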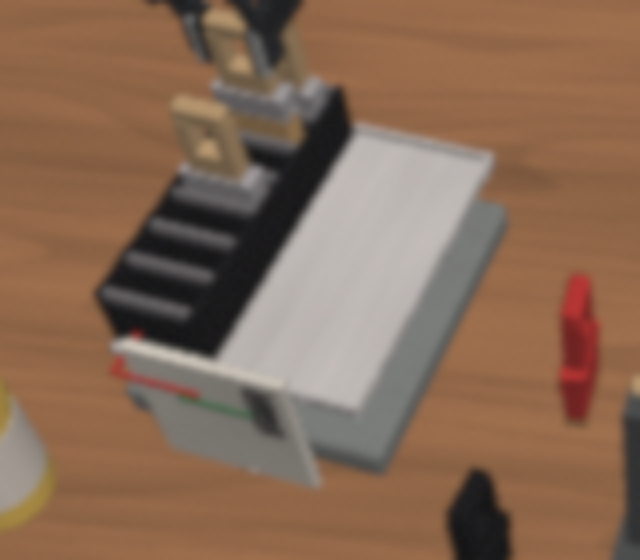

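```bash
python3 -m creep '[1,0,0,9,0,0,0, 1,0,0,10,0,0,0, 1,0,0,0,0,0,0, 0.3,0,0,0,0,0,0, 0.3,0,0,0,0,0,0, 0.3,0,0,0,0,0,0, 0.3,0,0,-10,0,0,0, 0.3,0,0,-30,0,0,0]'
python3 - <<'E'
from h import *
d=cam("wrist"); crop(d,"w19.png",140,0,380,384,1.5)
d=cam("scene"); crop(d,"s19.png",100,100,260,240,4)
E
```

```text
time: 26.85
ee_pos: [0.4363, -0.2885, 0.2217]
tool_rot: [[0.983, -0.183, -0.004], [-0.183, -0.983, 0.004], [-0.004, -0.003, -1.0]]
ft_force: [0.3, 0.0, 0.9]
gripper_width: 0.697
```

View pics/w19.png

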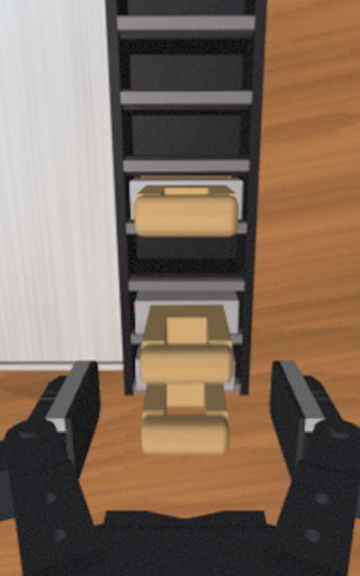

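View pics/s19.png

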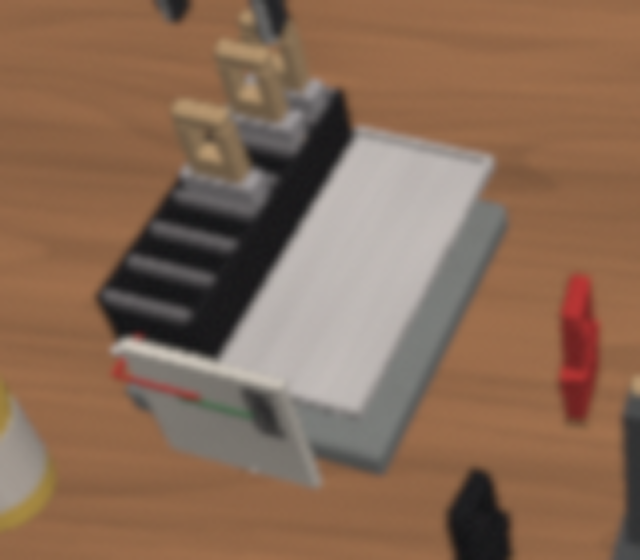

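```bash
python3 -m creep '[0.3,0,0,-45,0,0,0, 0.3,3,-20,-33,0,0,0, 0.3,7,-42,0,0,0,0, 0.3,7.5,-45,0,0,0,0, 0.3,7.5,-45,0,0,0,0, 0.3,7.5,-45,0,0,0,0, 0.3,7.5,-45,0,0,0,0, 0.3,7.5,-45,0,0,0,0]'; python3 -m creep '[0.3,7.5,-45,0,0,0,0, 0.3,7.5,-45,0,0,0,0, 0.3,7.5,-45,0,0,0,0, 0.3,7.5,-45,0,0,0,0, 0.3,7,-40,0,0,0,-5, 0.3,0,0,0,0,0,0, 0.3,0,0,0,0,0,0, 0.3,0,0,0,0,0,0]'
python3 - <<'E'
from h import *
d=cam("wrist"); crop(d,"w20.png",0,100,512,384,1.5)
crop(d,"w20c.png",180,150,340,280,4)
E
```

```text
time: 27.75
ee_pos: [0.5371, -0.0144, 0.302]
tool_rot: [[0.983, -0.183, 0.001], [-0.183, -0.983, -0.0], [0.001, 0.0, -1.0]]
ft_force: [0.8, 0.2, -0.4]
gripper_width: 0.697
time: 28.55
ee_pos: [0.613, 0.1925, 0.3014]
tool_rot: [[0.995, -0.097, -0.0], [-0.097, -0.995, -0.0], [-0.0, 0.0, -1.0]]
ft_force: [-0.8, -0.4, 0.3]
gripper_width: 0.702
```

View pics/w20.png

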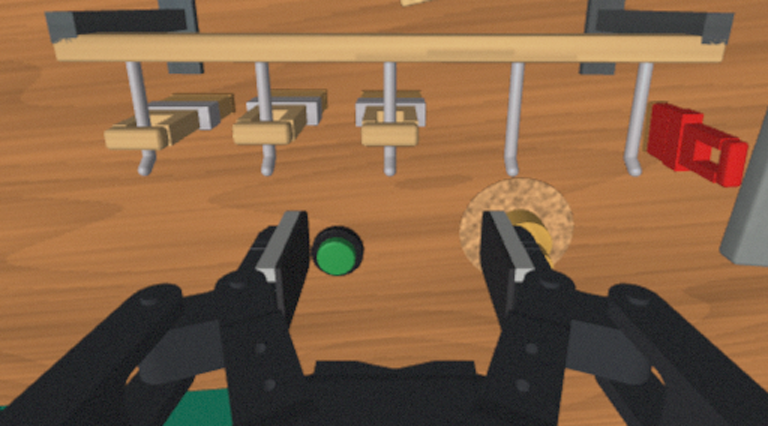

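View pics/w20c.png

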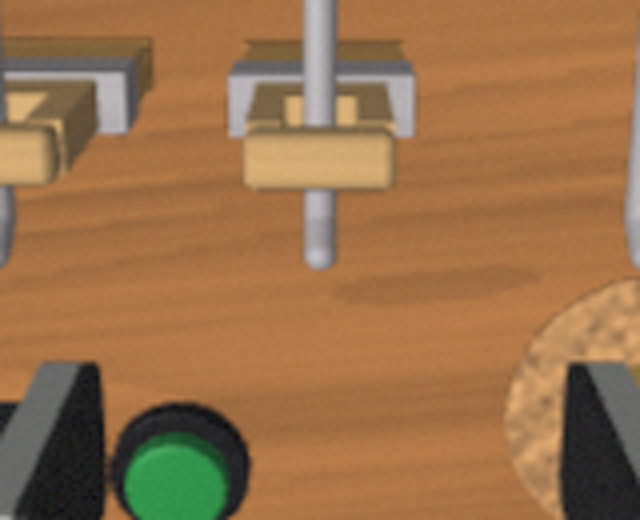

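```bash
python3 - <<'E'
from h import *
d=cam("wrist"); z=status.get_state()["ee_pos"][2]*1000
print(tplane(d,259.75,189.5,z-157))
for u,v in [(264,132),(137,139)]: print(tplane(d,u/1.5,100+v/1.5,z-157))
E
```

```text
[ -1.   -2.8 144.6]
[  0.5 -80.4 144.6]
[  -3.9 -159.6  144.6]
```

```bash
python3 -m creep '[0.3,-2.5,-3,20,0,0,0, 0.3,0,0,40,0,0,0, 0.3,0,0,40,0,0,0, 0.3,0,0,30,0,0,0, 0.3,0,0,16,0,0,0, 0.3,0,0,6,0,0,0, 0.3,0,0,0,0,0,0, 0.3,0,0,0,0,0,0]'
python3 - <<'E'
from h import *
d=cam("wrist"); crop(d,"w21.png",100,150,400,384,2)
E
```

```text
time: 29.45
ee_pos: [0.6122, 0.1964, 0.1513]
tool_rot: [[0.995, -0.096, 0.003], [-0.096, -0.995, 0.0], [0.003, -0.001, -1.0]]
ft_force: [-0.1, -0.1, 0.3]
gripper_width: 0.704
```

View pics/w21.png

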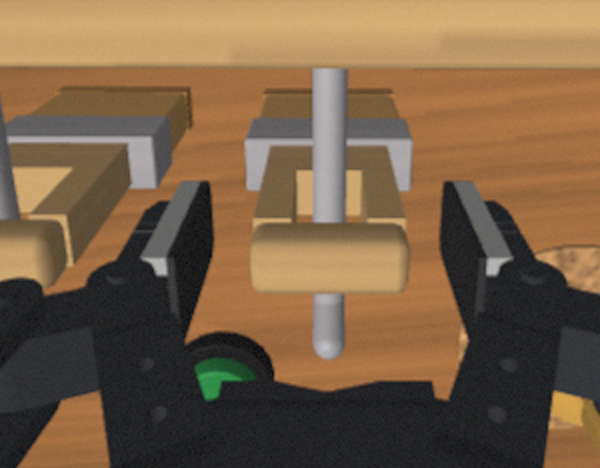

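```bash
python3 -m creep '[0.3,0,0,3,0,0,0, 1,0,0,0,0,0,0, 1,0,0,0,0,0,0, 1,0,0,0,0,0,0, 1,0,0,0,0,0,0, 1,0,0,-6,0,0,0, 1,0,0,-8,0,0,0, 1,0,0,0,0,0,0]'
python3 - <<'E'
from h import *
d=cam("scene"); crop(d,"s21.png",230,150,450,290,3.5)
E
```

```text
time: 30.3
ee_pos: [0.6117, 0.1965, 0.1618]
tool_rot: [[0.995, -0.096, 0.002], [-0.096, -0.995, 0.0], [0.002, -0.0, -1.0]]
ft_force: [-0.2, -0.6, -0.7]
gripper_width: 0.414
```

View pics/s21.png

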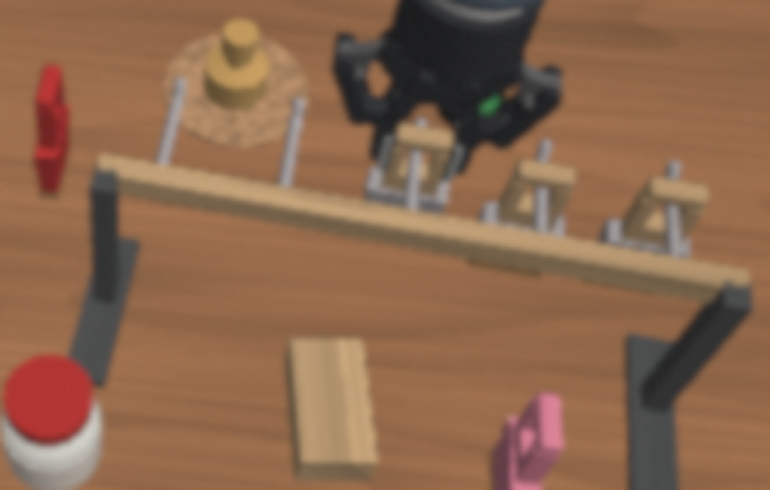

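```bash
python3 -m creep '[1,-5,0,0,0,0,0, 1,-15,0,0,0,0,0, 1,-20,0,0,0,0,0, 1,-15,0,0,0,0,0, 1,0,0,-20,0,0,0, 1,0,0,-45,0,0,0, 1,0,0,-45,0,0,0, 1,0,0,-40,0,0,0]'
python3 - <<'E'
from h import *
d=cam("wrist"); crop(d,"w22.png",190,180,340,330,5)
E
```

```text
time: 31.15
ee_pos: [0.5556, 0.2018, 0.3121]
tool_rot: [[0.995, -0.096, 0.0], [-0.096, -0.995, 0.0], [0.0, -0.0, -1.0]]
ft_force: [0.6, 0.4, -1.2]
gripper_width: 0.412
```

View pics/w22.png

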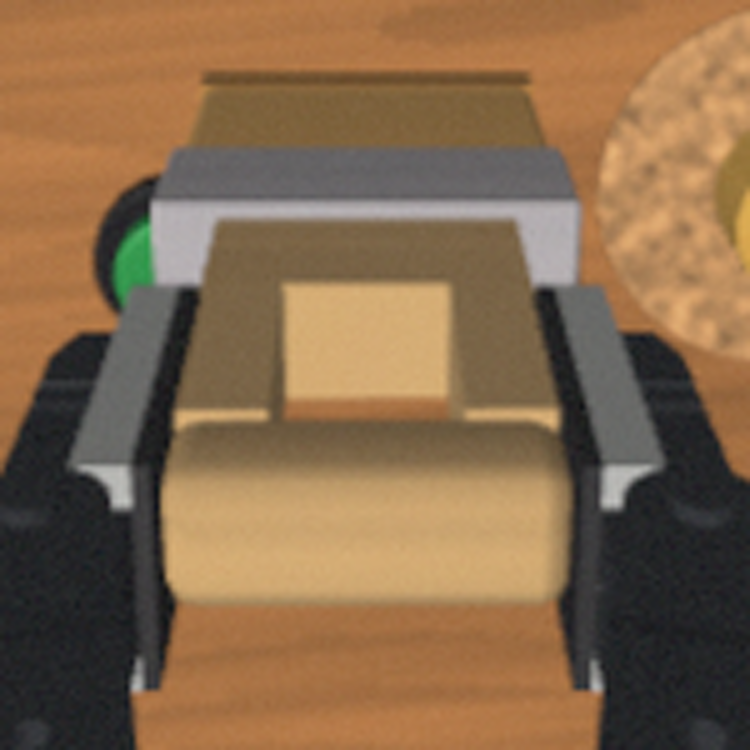

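```bash
python3 -m creep '[1,0,0,-4,0,0,5, 1,0,24,0,0,0,0, 1,0,42,0,0,0,0, 1,0,46,0,0,0,0, 1,0,46,0,0,0,0, 1,0,46,0,0,0,0, 1,0,46,0,0,0,0, 1,0,46,0,0,0,0]'; python3 -m creep '[1,0,46,0,0,0,0, 1,0,46,0,0,0,0, 1,0,46,0,0,0,0, 1,0,42,0,0,0,0, 1,-1,28,10,0,0,0, 1,0,0,30,0,0,0, 1,0,0,26,0,0,0, 1,0,0,0,0,0,0]'
python3 - <<'E'
from h import *
d=cam("wrist"); crop(d,"w23.png",190,20,340,270,3)
E
```

```text
time: 32.0
ee_pos: [0.5011, -0.0906, 0.3138]
tool_rot: [[0.983, -0.182, -0.0], [-0.182, -0.983, 0.0], [-0.0, -0.0, -1.0]]
ft_force: [1.6, 0.6, -1.2]
gripper_width: 0.411
time: 32.8
ee_pos: [0.4608, -0.2918, 0.2436]
tool_rot: [[0.983, -0.183, -0.006], [-0.183, -0.983, 0.006], [-0.007, -0.005, -1.0]]
ft_force: [-0.5, 0.8, -1.1]
gripper_width: 0.412
```

View pics/w23.png

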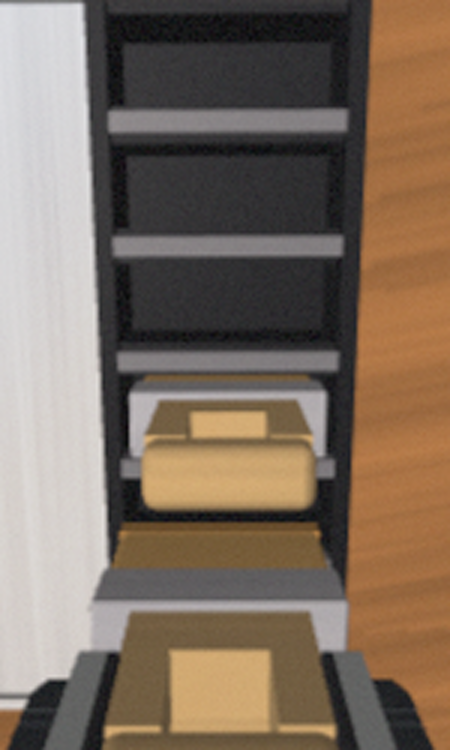

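```bash
python3 -m creep '[1,0,0,0,0,0,0, 1,0,0,0,0,0,0, 1,0,0,0,0,0,0, 1,0,0,0,0,0,0, 1,0,0,0,0,0,0, 1,0,0,0,0,0,0, 1,0,0,0,0,0,0, 1,0,0,0,0,0,0]'
python3 - <<'E'
from h import *
d=cam("wrist"); crop(d,"w24.png",190,20,340,270,3)
E
```

```text
time: 33.65
ee_pos: [0.4632, -0.2936, 0.2483]
tool_rot: [[0.983, -0.183, -0.0], [-0.183, -0.983, 0.0], [-0.0, -0.0, -1.0]]
ft_force: [0.5, 0.5, -0.9]
gripper_width: 0.413
```

View pics/w24.png

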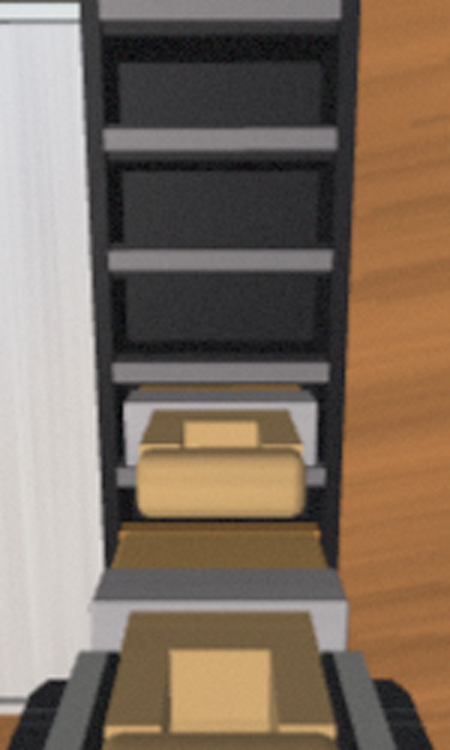

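```bash
python3 - <<'E'
from h import *
slot(.118,[(476,-15),(372,15),(260,45),(139,75)],-30,527,600)
E
```

```text
slot x [-1.9, -2.0, -2.0, -2.1] bottom c -2.8 head c -0.40000000000000036
```

```bash
python3 -m creep '[1,0.4,0,10,0,0,0, 1,0,0,10,0,0,0, 1,0,0,10,0,0,0, 1,0,0,10,0,0,0, 1,0,0,10,0,0,0, 1,0,0,0,0,0,0, 1,0,0,0,0,0,0, 1,0,0,0,0,0,0]'
python3 - <<'E'
from h import *
d=cam("wrist"); crop(d,"w25.png",190,20,340,270,3)
d=cam("scene"); crop(d,"s25.png",100,100,260,240,4)
E
```

```text
time: 34.55
ee_pos: [0.4637, -0.2938, 0.1987]
tool_rot: [[0.983, -0.182, 0.0], [-0.182, -0.983, -0.0], [0.0, 0.0, -1.0]]
ft_force: [-0.7, 0.5, 0.2]
gripper_width: 0.41
```

View pics/w25.png

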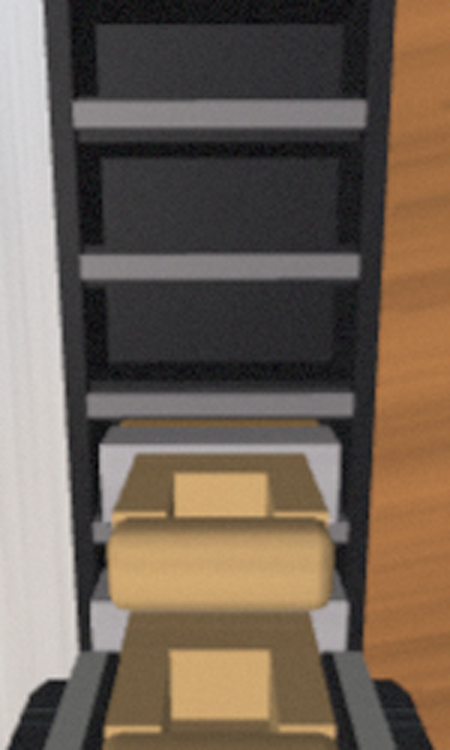

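View pics/s25.png

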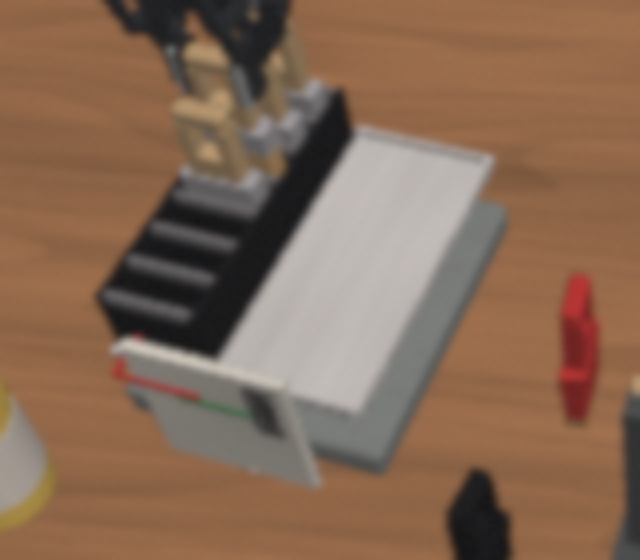

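Going in without sinking the pan. Finish and release.

```bash
python3 -m creep '[1,0,0,10,0,0,0, 1,0,0,11,0,0,0, 1,0,0,0,0,0,0, 0.3,0,0,0,0,0,0, 0.3,0,0,0,0,0,0, 0.3,0,0,0,0,0,0, 0.3,0,0,-10,0,0,0, 0.3,0,0,-30,0,0,0]'
python3 - <<'E'
from h import *
d=cam("wrist"); crop(d,"w26.png",140,0,380,384,1.5)
d=cam("scene"); crop(d,"s26.png",100,100,260,240,4)
E
```

```text
time: 35.45
ee_pos: [0.4623, -0.2924, 0.2156]
tool_rot: [[0.983, -0.183, -0.004], [-0.183, -0.983, 0.004], [-0.005, -0.003, -1.0]]
ft_force: [0.3, -0.2, -0.0]
gripper_width: 0.702
```

View pics/w26.png

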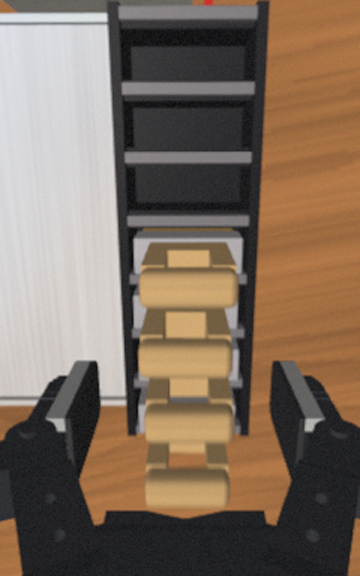

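View pics/s26.png

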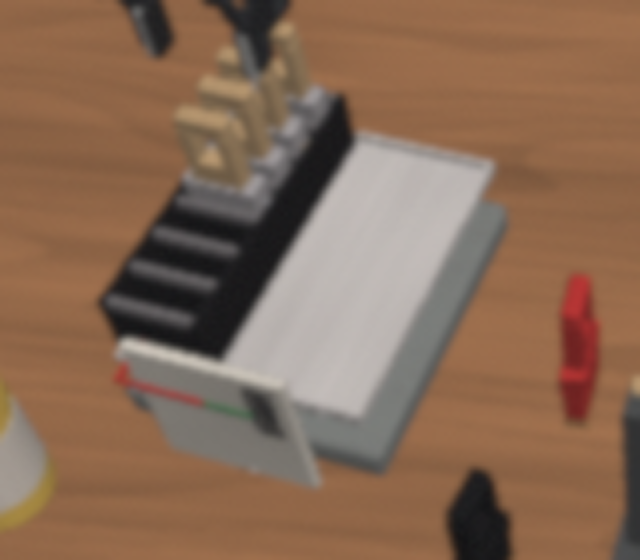

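```bash
python3 -m creep '[0.3,0,0,-45,0,0,0, 0.3,0,-20,-40,0,0,0, 0.3,4,-42,0,0,0,0, 0.3,4,-46,0,0,0,0, 0.3,4,-46,0,0,0,0, 0.3,4,-46,0,0,0,0, 0.3,4,-46,0,0,0,0, 0.3,4,-46,0,0,0,0]'; python3 -m creep '[0.3,4,-46,0,0,0,0, 0.3,4,-46,0,0,0,0, 0.3,4,-46,0,0,0,0, 0.3,4,-46,0,0,0,0, 0.3,4,-46,0,0,0,0, 0.3,4,-40,0,0,0,-5, 0.3,3,-22,0,0,0,0, 0.3,0,0,0,0,0,0]'; python3 -m creep '[0.3,0,0,0,0,0,0, 0.3,0,0,0,0,0,0, 0.3,0,0,0,0,0,0, 0.3,0,0,0,0,0,0, 0.3,0,0,0,0,0,0, 0.3,0,0,0,0,0,0, 0.3,0,0,0,0,0,0, 0.3,0,0,0,0,0,0]'
python3 - <<'E'
from h import *
d=cam("wrist"); crop(d,"w27.png",0,100,512,384,1.5)
crop(d,"w27c.png",180,150,340,280,4)
E
```

```text
time: 36.35
ee_pos: [0.5408, -0.0091, 0.303]
tool_rot: [[0.983, -0.183, 0.001], [-0.183, -0.983, -0.0], [0.001, 0.0, -1.0]]
ft_force: [1.0, -0.3, -0.2]
gripper_width: 0.695
time: 37.15
ee_pos: [0.6183, 0.275, 0.3021]
tool_rot: [[0.996, -0.092, 0.0], [-0.092, -0.996, 0.001], [-0.0, -0.001, -1.0]]
ft_force: [-0.3, -0.9, -0.1]
gripper_width: 0.701
time: 37.95
ee_pos: [0.6185, 0.2717, 0.3023]
tool_rot: [[0.995, -0.096, -0.0], [-0.096, -0.995, 0.0], [-0.0, -0.0, -1.0]]
ft_force: [-0.7, 0.7, 0.1]
gripper_width: 0.698
```

View pics/w27.png

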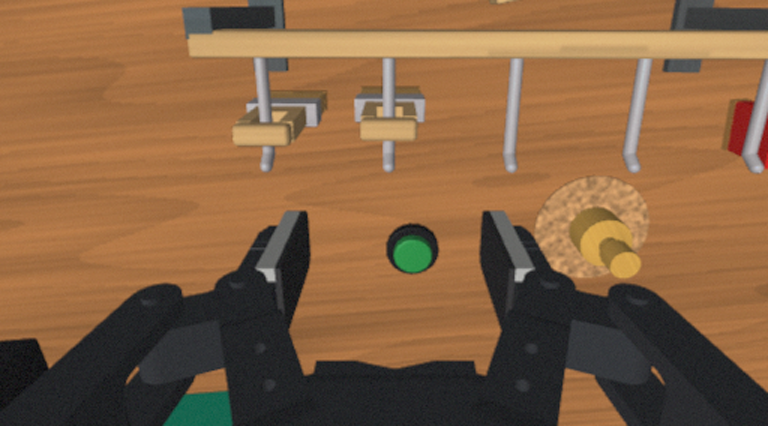

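View pics/w27c.png

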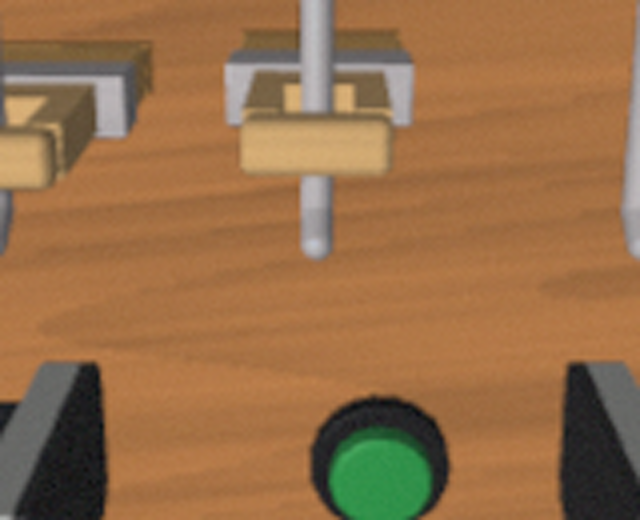

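```bash
python3 - <<'E'
from h import *
d=cam("wrist"); z=status.get_state()["ee_pos"][2]*1000
print(tplane(d,259,186,z-157), tplane(d,174.3,100+134/1.5,z-157))
for h in (20,25,30): print("key",h,plane(d,180+380/4,150+478/4,h/1000))
t=cam("top"); crop(t,"t27.png",90,130,370,280,2.8)
E
```

```text
[  2.2  -3.5 145.2] [ -0.9 -82.3 145.2]
key 20 [0.44664523 0.26937715 0.02      ]
key 25 [0.44974591 0.26931446 0.025     ]
key 30 [0.45284658 0.26925178 0.03      ]
```

View pics/t27.png

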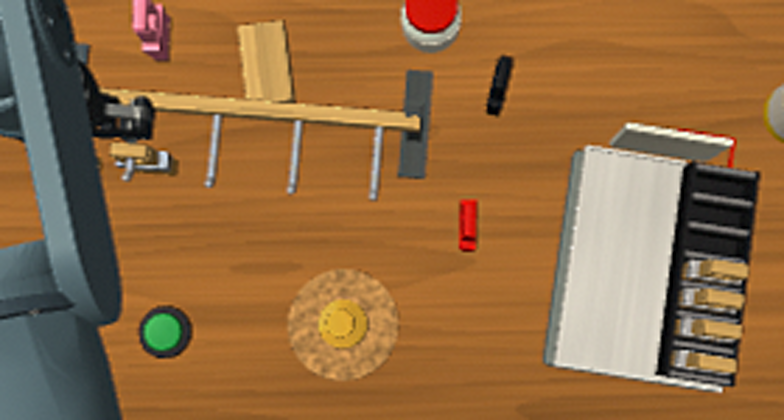

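```bash
python3 -m creep '[0.3,1.5,-3.5,20,0,0,0, 0.3,0,0,40,0,0,0, 0.3,0,0,40,0,0,0, 0.3,0,0,30,0,0,0, 0.3,0,0,16,0,0,0, 0.3,0,0,7,0,0,0, 0.3,0,0,0,0,0,0, 0.3,0,0,0,0,0,0]'
python3 - <<'E'
from h import *
d=cam("wrist"); crop(d,"w28.png",100,150,400,384,2)
E
```

```text
time: 38.9
ee_pos: [0.6215, 0.2754, 0.1513]
tool_rot: [[0.995, -0.096, 0.003], [-0.096, -0.995, 0.001], [0.003, -0.001, -1.0]]
ft_force: [-0.8, 0.1, 0.3]
gripper_width: 0.7
```

View pics/w28.png

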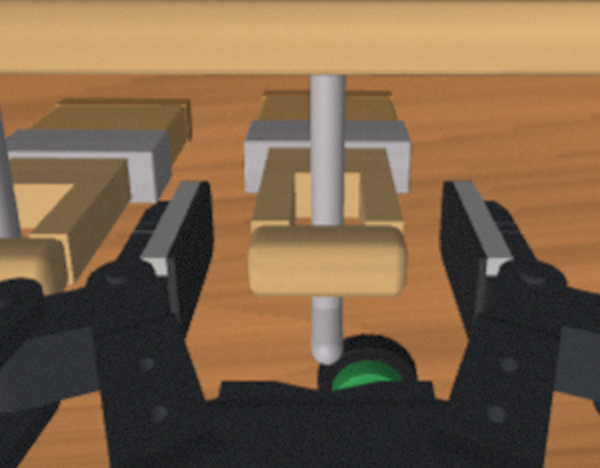

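```bash
python3 -m creep '[0.3,0,0,3,0,0,0, 1,0,0,0,0,0,0, 1,0,0,0,0,0,0, 1,0,0,0,0,0,0, 1,0,0,0,0,0,0, 1,0,0,-6,0,0,0, 1,0,0,-8,0,0,0, 1,0,0,0,0,0,0]'
python3 - <<'E'
from h import *
d=cam("scene"); crop(d,"s28.png",230,150,450,290,3.5)
E
```

```text
time: 39.75
ee_pos: [0.6211, 0.2754, 0.1619]
tool_rot: [[0.995, -0.096, 0.002], [-0.096, -0.995, 0.001], [0.002, -0.001, -1.0]]
ft_force: [0.5, 0.2, 0.2]
gripper_width: 0.411
```

View pics/s28.png

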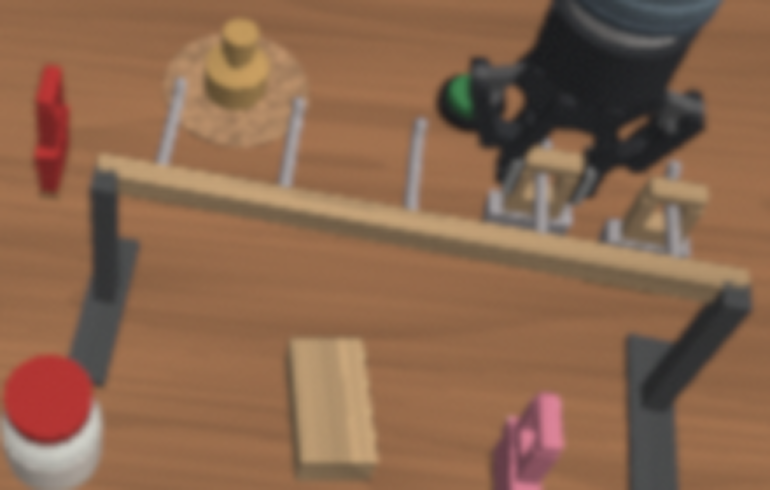

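```bash
python3 -m creep '[1,-5,0,0,0,0,0, 1,-15,0,0,0,0,0, 1,-20,0,0,0,0,0, 1,-15,0,0,0,0,0, 1,0,0,-20,0,0,0, 1,0,0,-45,0,0,0, 1,0,0,-45,0,0,0, 1,0,0,-40,0,0,0]'
python3 - <<'E'
from h import *
d=cam("wrist"); crop(d,"w29.png",190,180,340,330,5)
E
```

```text
time: 40.6
ee_pos: [0.565, 0.2805, 0.3122]
tool_rot: [[0.995, -0.096, 0.0], [-0.096, -0.995, 0.0], [0.0, -0.0, -1.0]]
ft_force: [0.7, 0.2, -0.7]
gripper_width: 0.413
```

View pics/w29.png

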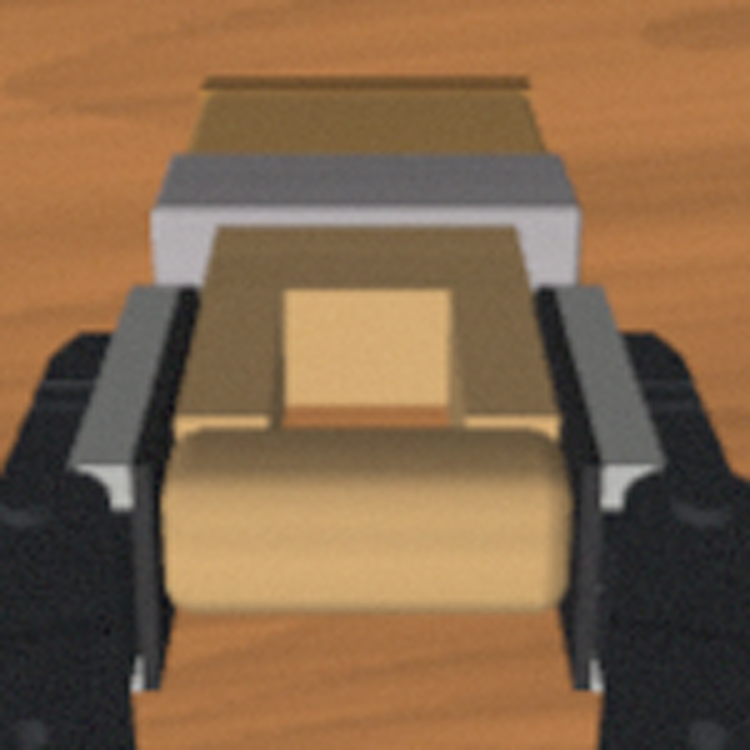

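```bash
python3 -m creep '[1,0,0,-4,0,0,5, 1,3,24,0,0,0,0, 1,5,42,0,0,0,0, 1,5,46,0,0,0,0, 1,5,46,0,0,0,0, 1,5,46,0,0,0,0, 1,5,46,0,0,0,0, 1,5,46,0,0,0,0]'; python3 -m creep '[1,5,46,0,0,0,0, 1,5,46,0,0,0,0, 1,5,46,0,0,0,0, 1,5,46,0,0,0,0, 1,5,44,0,0,0,0, 1,5,39,0,0,0,0, 1,3,20,10,0,0,0, 1,0,0,20,0,0,0]'; python3 -m creep '[1,0,0,25,0,0,0, 1,0,0,10,0,0,0, 1,0,0,0,0,0,0, 1,0,0,0,0,0,0, 1,0,0,0,0,0,0, 1,0,0,0,0,0,0, 1,0,0,0,0,0,0, 1,0,0,0,0,0,0]'
python3 - <<'E'
from h import *
d=cam("wrist"); crop(d,"w30.png",190,20,340,270,3)
E
```

```text
time: 41.45
ee_pos: [0.543, -0.0181, 0.3138]
tool_rot: [[0.983, -0.182, -0.0], [-0.182, -0.983, 0.0], [-0.0, -0.0, -1.0]]
ft_force: [0.3, 0.0, -0.2]
gripper_width: 0.412
time: 42.25
ee_pos: [0.5239, -0.308, 0.2845]
tool_rot: [[0.983, -0.186, 0.002], [-0.186, -0.983, -0.002], [0.002, 0.002, -1.0]]
ft_force: [1.1, 0.8, -0.3]
gripper_width: 0.407
time: 43.05
ee_pos: [0.5242, -0.305, 0.2498]
tool_rot: [[0.983, -0.183, 0.001], [-0.183, -0.983, -0.001], [0.001, 0.0, -1.0]]
ft_force: [0.4, 0.4, -1.7]
gripper_width: 0.412
```

View pics/w30.png

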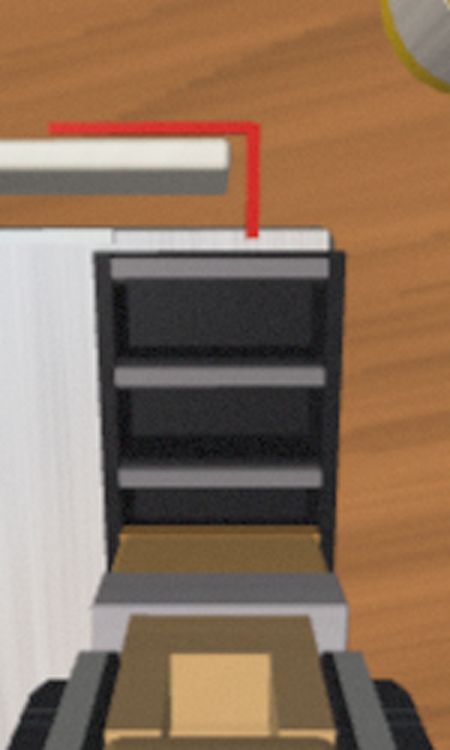

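```bash
python3 - <<'E'
from h import *
slot(.113,[(477,45),(376,75)],30,529,604)
E
```

```text
slot x [-3.8, -4.0] bottom c -3.4000000000000004 head c -1.2999999999999998
```

```bash
python3 -m creep '[1,-0.7,0,10,0,0,0, 1,0,0,12,0,0,0, 1,0,0,11,0,0,0, 1,0,0,11,0,0,0, 1,0,0,11,0,0,0, 1,0,0,0,0,0,0, 1,0,0,0,0,0,0, 1,0,0,0,0,0,0]'
python3 - <<'E'
from h import *
d=cam("wrist"); crop(d,"w31.png",190,20,340,270,3)
d=cam("scene"); crop(d,"s31.png",100,100,260,240,4)
E
```

```text
time: 43.95
ee_pos: [0.5235, -0.3049, 0.1948]
tool_rot: [[0.983, -0.182, 0.0], [-0.182, -0.983, -0.0], [0.0, 0.0, -1.0]]
ft_force: [-1.0, 0.3, -1.5]
gripper_width: 0.41
```

View pics/w31.png

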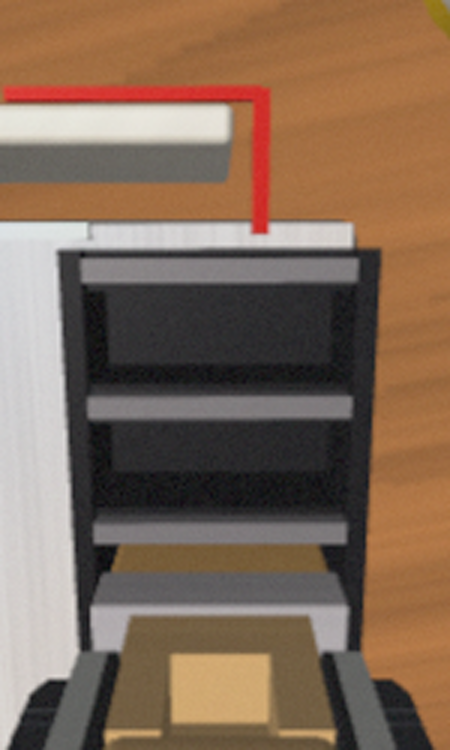

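View pics/s31.png

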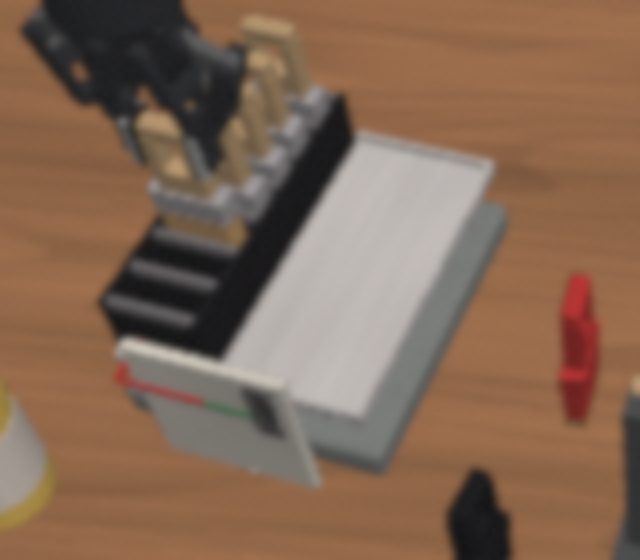

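Inside the slot. Finish and release.

```bash
python3 -m creep '[1,0,0,11,0,0,0, 1,0,0,11,0,0,0, 1,0,0,0,0,0,0, 0.3,0,0,0,0,0,0, 0.3,0,0,0,0,0,0, 0.3,0,0,0,0,0,0, 0.3,0,0,-10,0,0,0, 0.3,0,0,-30,0,0,0]'; python3 -m creep '[0.3,0,0,-45,0,0,0, 0.3,0,0,-45,0,0,0, 0.3,0,-20,0,0,0,0, 0.3,0,-40,0,0,0,0, 0.3,0,-40,0,0,0,0, 0.3,0,-40,0,0,0,0, 0.3,0,-40,0,0,0,0, 0.3,0,-20,0,0,0,0]'
python3 - <<'E'
from h import *
d=cam("wrist"); cv2.imwrite("pics/w32.png",d["pixels"][:,:,::-1])
d=cam("scene"); crop(d,"s32.png",100,100,260,240,4)
d=cam("top"); crop(d,"t32.png",270,160,400,280,5)
E
```

```text
time: 44.85
ee_pos: [0.5219, -0.3035, 0.2103]
tool_rot: [[0.983, -0.183, -0.004], [-0.183, -0.983, 0.004], [-0.005, -0.003, -1.0]]
ft_force: [0.2, 0.0, -0.7]
gripper_width: 0.699
time: 45.65
ee_pos: [0.5601, -0.1048, 0.3032]
tool_rot: [[0.984, -0.18, 0.001], [-0.18, -0.984, 0.0], [0.001, -0.001, -1.0]]
ft_force: [-0.1, 0.0, -1.0]
gripper_width: 0.702
```

View pics/w32.png

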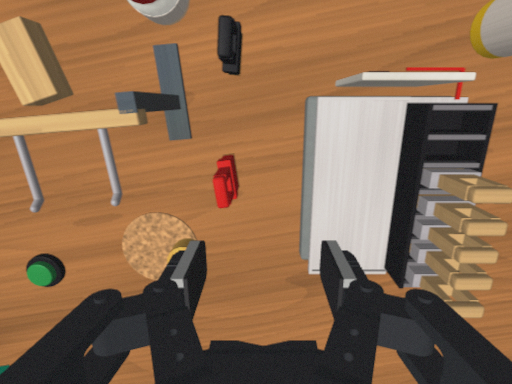

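View pics/s32.png

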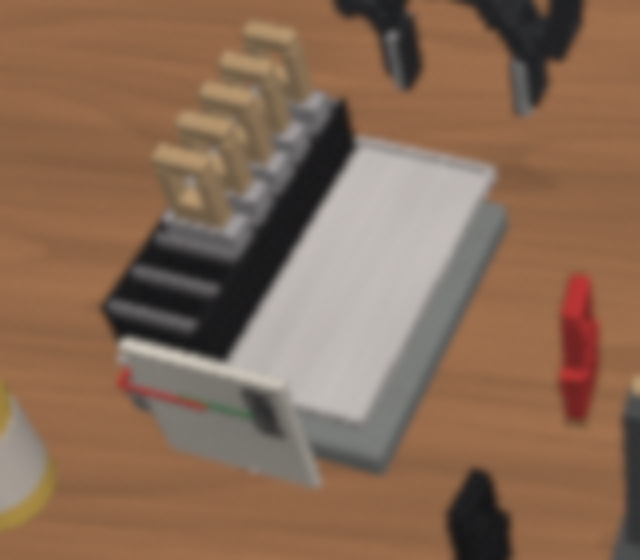

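View pics/t32.png

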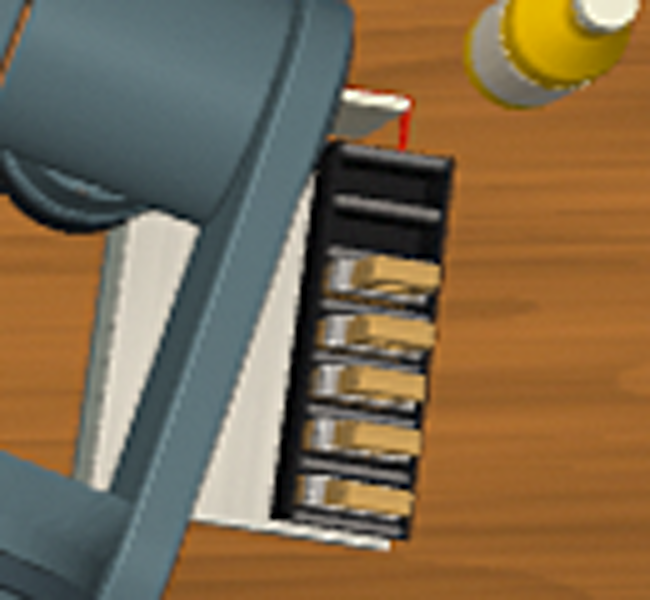

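```bash
python3 - <<'E'
from h import *
d=cam("scene")
ex=np.array([.983,-.182,0]);ey=np.array([.182,.983,0])
c=np.array([.4907,-.3009,0])
for s in (5,20,25,30,40):
    print(s,[((proj(d,c+ex*.1095*a+ey*.035*b+[0,0,(133-s)/1000])-[100,100])*4).round(1).tolist() for a,b in((1,-1),(1,1),(-1,1))])
# red pointer centroid and green band pixels
im=d["pixels"].astype(int); r=(im[...,0]>150)&(im[...,1]<80)&(im[...,2]<80); r[:, :120]=0; r[:,170:]=0; r[:180]=0;r[215:]=0
g=(im[...,1]>im[...,0]+30)&(im[...,1]>im[...,2]+30); g[:, :130]=0; g[:,175:]=0; g[:190]=0; g[215:]=0
for n,m in(("red",r),("green",g)):
    v,u=np.nonzero(m); 
    if len(u): print(n,len(u),[(int(x),float(v[u==x].mean().round(2))) for x in np.unique(u)])
crop(d,"s33.png",120,170,180,225,12)
E
```

```text
5 [[84.5, 281.4], [185.4, 307.8], [338.3, 73.0]]
20 [[92.4, 296.8], [192.0, 323.0], [342.2, 89.3]]
25 [[95.0, 301.9], [194.2, 328.0], [343.5, 94.6]]
30 [[97.5, 306.9], [196.3, 333.0], [344.7, 99.9]]
40 [[102.6, 316.7], [200.5, 342.7], [347.3, 110.4]]
red 3 [(130, 194.5), (131, 193.0)]
```

View pics/s33.png

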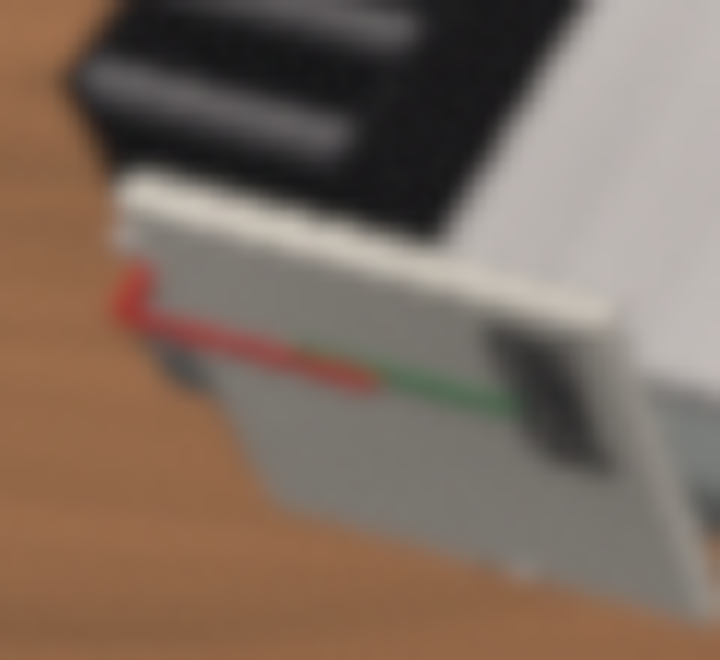

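```bash
python3 - <<'E'
import cv2,numpy as np
ref=cv2.imread("pics/s10.png",0)
for (x0,y0,x1,y1) in [(330,330,380,425),(470,130,505,175),(90,270,190,330)]:
    for n in ["s12","s13","s18","s19","s26","s31","s32"]:
        im=cv2.imread(f"pics/{n}.png",0)
        r=cv2.matchTemplate(im[y0-5:y1+35,x0-5:x1+25],ref[y0:y1,x0:x1],cv2.TM_CCOEFF_NORMED)
        _,m,_,l=cv2.minMaxLoc(r); print(n,round(m,3),l[0]-5,l[1]-5,end=" | ")
    print()
E
```

```text
s12 1.0 0 0 | s13 0.999 1 5 | s18 0.998 2 7 | s19 0.998 3 9 | s26 0.998 4 14 | s31 0.998 4 14 | s32 0.998 5 18 | 
s12 1.0 0 0 | s13 0.995 1 5 | s18 0.993 1 8 | s19 0.991 1 10 | s26 0.989 2 16 | s31 0.989 2 15 | s32 0.979 3 21 | 
s12 0.999 0 0 | s13 0.996 2 5 | s18 0.988 3 7 | s19 0.958 3 9 | s26 0.838 3 12 | s31 0.849 4 12 | s32 0.659 1 14 |
```

```bash
python3 -m creep '[0.3,-1,-20,0,0,0,0, 0.3,-2,-42,0,0,0,0, 0.3,-2,-46,0,0,0,0, 0.3,-2,-46,0,0,0,0, 0.3,-2,-46,0,0,0,0, 0.3,-2,-46,0,0,0,0, 0.3,-2,-46,0,0,0,0, 0.3,-2,-46,0,0,0,0]'; python3 -m creep '[0.3,-2,-46,0,0,0,0, 0.3,-2,-44,0,0,0,-5, 0.3,-1,-35,0,0,0,0, 0.3,0,0,0,0,0,0, 0.3,0,0,0,0,0,0, 0.3,0,0,0,0,0,0, 0.3,0,0,0,0,0,0, 0.3,0,0,0,0,0,0]'
python3 - <<'E'
from h import *
d=cam("wrist"); crop(d,"w34.png",0,100,512,384,1.5)
crop(d,"w34c.png",180,150,340,280,4)
E
```

```text
time: 46.65
ee_pos: [0.6076, 0.2272, 0.3025]
tool_rot: [[0.983, -0.185, 0.001], [-0.185, -0.983, -0.0], [0.001, 0.0, -1.0]]
ft_force: [0.6, -0.1, -0.1]
gripper_width: 0.7
time: 47.45
ee_pos: [0.6221, 0.3496, 0.3026]
tool_rot: [[0.995, -0.098, 0.0], [-0.098, -0.995, -0.0], [0.0, -0.0, -1.0]]
ft_force: [-0.9, 0.3, -0.1]
gripper_width: 0.698
```

View pics/w34.png

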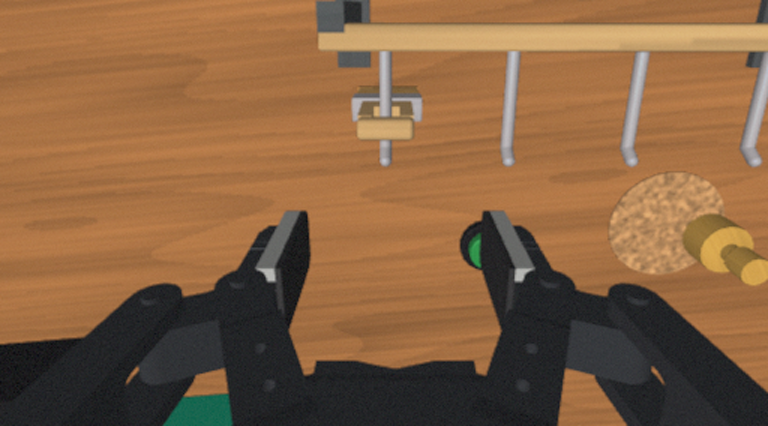

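View pics/w34c.png

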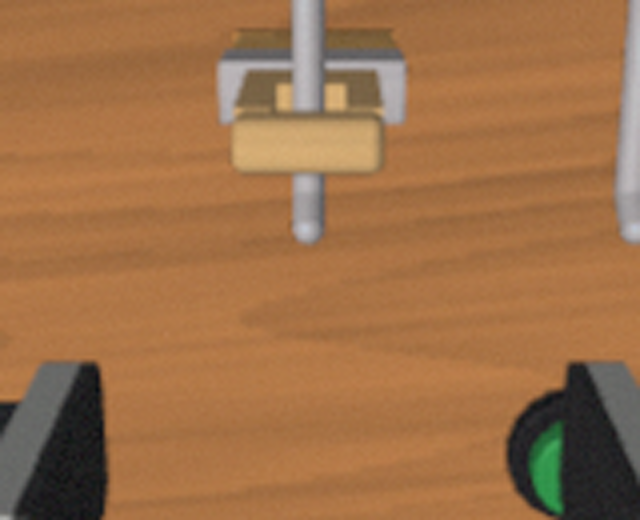

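```bash
python3 - <<'E'
from h import *
d=cam("wrist"); z=status.get_state()["ee_pos"][2]*1000
print(tplane(d,256.9,186,z-157))
E
```

```text
[  2.1  -5.4 145.6]
```

```bash
python3 -m creep '[0.3,1,-5.5,20,0,0,0, 0.3,0,0,40,0,0,0, 0.3,0,0,40,0,0,0, 0.3,0,0,30,0,0,0, 0.3,0,0,16,0,0,0, 0.3,0,0,7,0,0,0, 0.3,0,0,0,0,0,0, 0.3,0,0,0,0,0,0]'
python3 - <<'E'
from h import *
d=cam("wrist"); crop(d,"w35.png",100,150,400,384,2)
d=cam("top"); crop(d,"t35.png",90,130,370,280,2.8)
E
```

```text
time: 48.35
ee_pos: [0.6244, 0.3569, 0.1515]
tool_rot: [[0.995, -0.096, 0.003], [-0.096, -0.995, 0.001], [0.003, -0.001, -1.0]]
ft_force: [-0.4, 0.3, 0.9]
gripper_width: 0.698
```

View pics/w35.png

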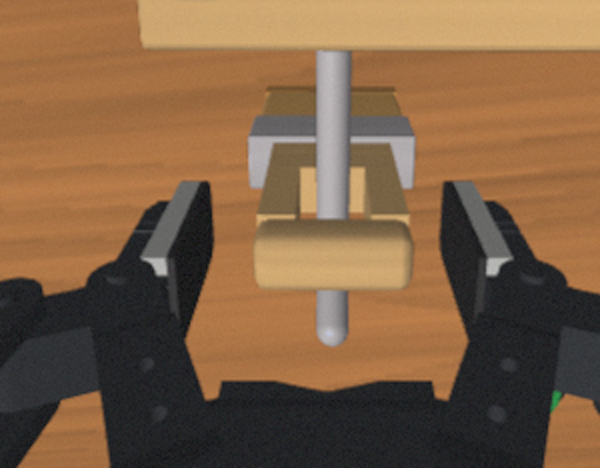

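View pics/t35.png

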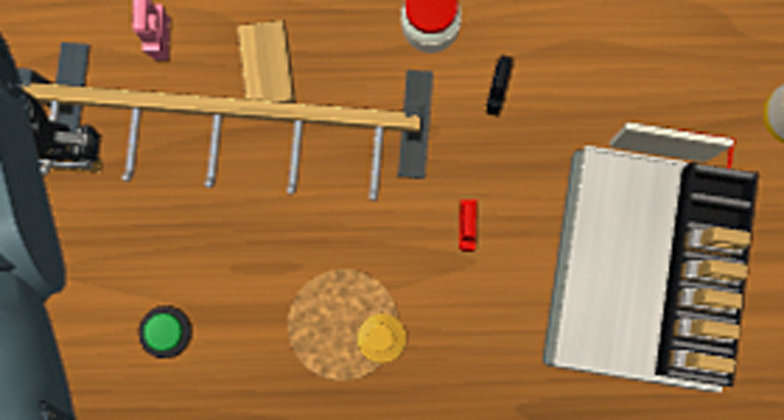

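```bash
python3 -m creep '[0.3,0,1,3,0,0,0, 1,0,0,0,0,0,0, 1,0,0,0,0,0,0, 1,0,0,0,0,0,0, 1,0,0,0,0,0,0, 1,0,0,-6,0,0,0, 1,0,0,-8,0,0,0, 1,0,0,0,0,0,0]'
python3 - <<'E'
from h import *
d=cam("scene"); crop(d,"s35.png",230,150,450,290,3.5)
E
```

```text
time: 49.25
ee_pos: [0.624, 0.3559, 0.1622]
tool_rot: [[0.995, -0.096, 0.003], [-0.096, -0.995, 0.001], [0.003, -0.001, -1.0]]
ft_force: [0.2, -0.7, 0.2]
gripper_width: 0.414
```

View pics/s35.png

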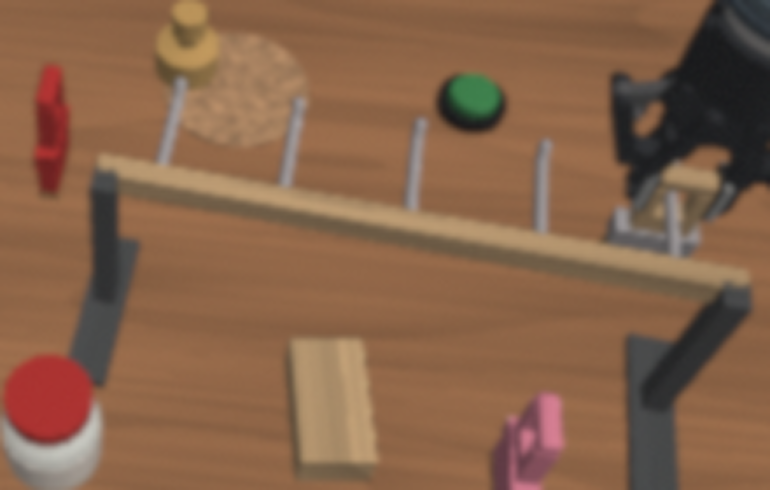

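```bash
python3 -m creep '[1,-5,0,0,0,0,0, 1,-15,0,0,0,0,0, 1,-20,0,0,0,0,0, 1,-15,0,0,0,0,0, 1,0,0,-20,0,0,0, 1,0,0,-45,0,0,0, 1,0,0,-45,0,0,0, 1,0,0,-40,0,0,0]'
python3 - <<'E'
from h import *
d=cam("wrist"); crop(d,"w36.png",190,180,340,330,5)
E
```

```text
time: 50.1
ee_pos: [0.5678, 0.3609, 0.3122]
tool_rot: [[0.995, -0.096, 0.0], [-0.096, -0.995, 0.0], [0.0, -0.0, -1.0]]
ft_force: [0.4, 0.3, -0.9]
gripper_width: 0.414
```

View pics/w36.png

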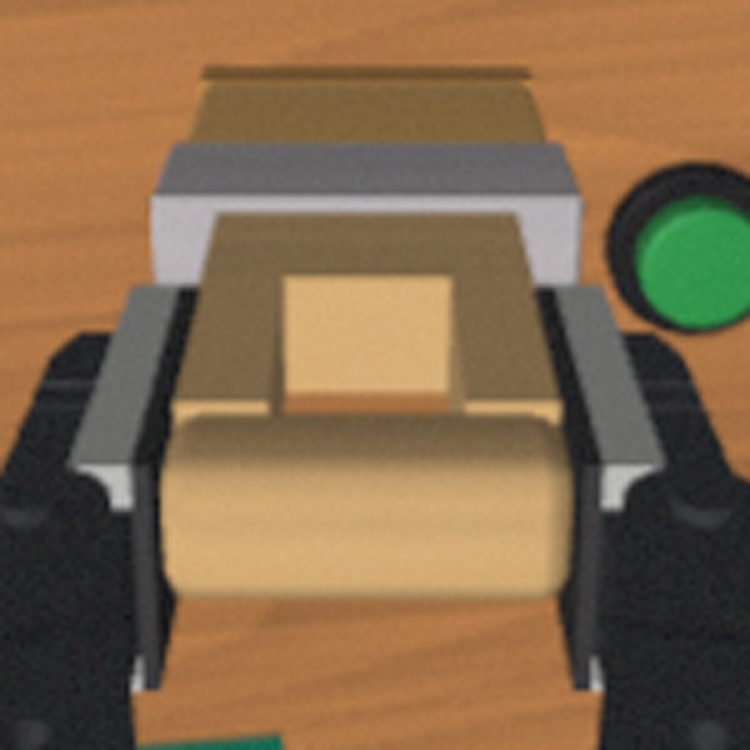

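```bash
python3 -m creep '[1,0,0,-4,0,0,5, 1,4,24,0,0,0,0, 1,7,42,0,0,0,0, 1,7,44,0,0,0,0, 1,7,44,0,0,0,0, 1,7,44,0,0,0,0, 1,7,44,0,0,0,0, 1,7,44,0,0,0,0]'; python3 -m creep '[1,7,44,0,0,0,0, 1,7,44,0,0,0,0, 1,7,44,0,0,0,0, 1,7,44,0,0,0,0, 1,7,44,0,0,0,0, 1,7,44,0,0,0,0, 1,7,44,0,0,0,0, 1,7,42,0,0,0,0]'; python3 -m creep '[1,4,26.5,0,0,0,0, 1,0,0,30,0,0,0, 1,0,0,30,0,0,0, 1,0,0,10,0,0,0, 1,0,0,0,0,0,0, 1,0,0,0,0,0,0, 1,0,0,0,0,0,0, 1,0,0,0,0,0,0]'
python3 - <<'E'
from h import *
d=cam("wrist"); crop(d,"w37.png",190,20,340,270,3)
E
```

```text
time: 50.95
ee_pos: [0.5606, 0.0697, 0.3138]
tool_rot: [[0.983, -0.182, -0.0], [-0.182, -0.983, 0.0], [-0.0, -0.0, -1.0]]
ft_force: [0.6, -0.5, -1.8]
gripper_width: 0.411
time: 51.75
ee_pos: [0.5519, -0.2847, 0.3137]
tool_rot: [[0.983, -0.183, -0.0], [-0.183, -0.983, 0.0], [-0.0, -0.0, -1.0]]
ft_force: [-0.4, 0.2, -0.9]
gripper_width: 0.41
time: 52.55
ee_pos: [0.5524, -0.3102, 0.2461]
tool_rot: [[0.983, -0.182, 0.002], [-0.182, -0.983, -0.002], [0.003, 0.001, -1.0]]
ft_force: [0.1, 1.2, 0.2]
gripper_width: 0.414
```

View pics/w37.png

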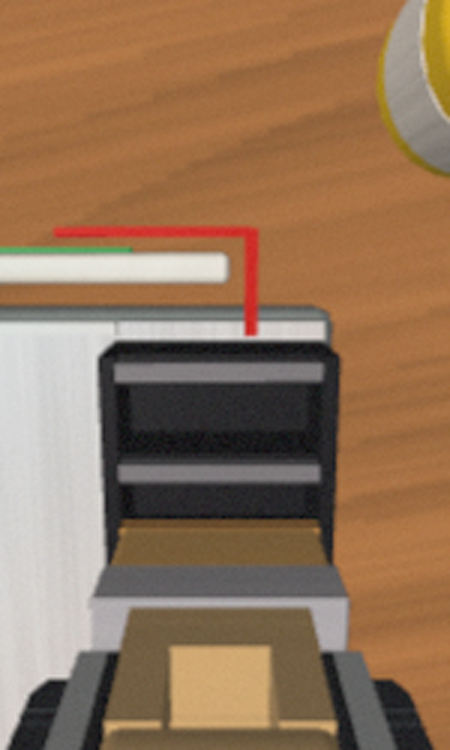

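```bash
python3 - <<'E'
from h import *
slot(.108,[(472,75),(371,105)],60,523,597)
E
```

```text
slot x [-2.5, -2.7] bottom c -1.7000000000000002 head c 0.1999999999999993
```

```bash
python3 -m creep '[1,-1,0,8,0,0,0, 1,0,0,12,0,0,0, 1,0,0,12,0,0,0, 1,0,0,12,0,0,0, 1,0,0,12,0,0,0, 1,0,0,0,0,0,0, 1,0,0,0,0,0,0, 1,0,0,0,0,0,0]'
python3 - <<'E'
from h import *
d=cam("wrist"); crop(d,"w38.png",190,20,340,270,3)
d=cam("scene"); crop(d,"s38.png",100,100,260,240,4)
E
```

```text
time: 53.45
ee_pos: [0.551, -0.3101, 0.1889]
tool_rot: [[0.983, -0.183, 0.001], [-0.183, -0.983, -0.001], [0.001, 0.001, -1.0]]
ft_force: [-0.6, 0.5, -0.6]
gripper_width: 0.416
```

View pics/w38.png

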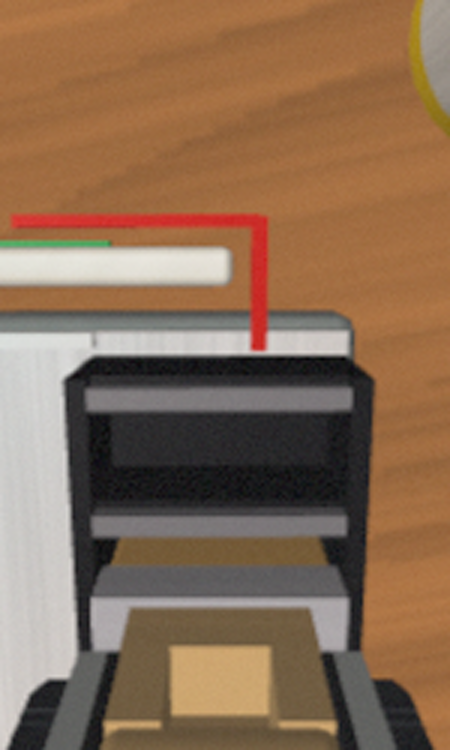

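View pics/s38.png

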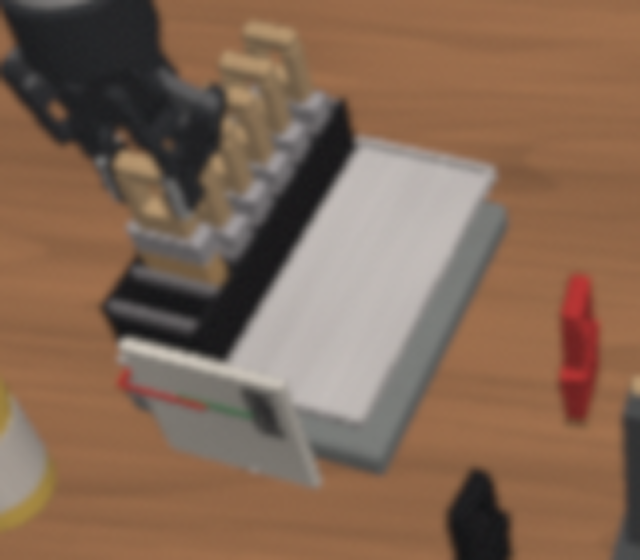

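```bash
python3 -m creep '[1,0,0,10,0,0,0, 1,0,0,11,0,0,0, 1,0,0,0,0,0,0, 0.3,0,0,0,0,0,0, 0.3,0,0,0,0,0,0, 0.3,0,0,0,0,0,0, 0.3,0,0,-10,0,0,0, 0.3,0,0,-30,0,0,0]'; python3 -m creep '[0.3,0,0,-45,0,0,0, 0.3,0,0,-45,0,0,0, 0.3,0,-20,0,0,0,0, 0.3,0,-40,0,0,0,0, 0.3,0,-40,0,0,0,0, 0.3,0,-40,0,0,0,0, 0.3,0,0,0,0,0,0, 0.3,0,0,0,0,0,0]'
python3 - <<'E'
from h import *
d=cam("wrist"); cv2.imwrite("pics/w39.png",d["pixels"][:,:,::-1])
d=cam("scene"); crop(d,"s39.png",100,100,260,240,4)
d=cam("top"); crop(d,"t39.png",150,130,400,280,3.2)
E
```

```text
time: 54.35
ee_pos: [0.5492, -0.3086, 0.2052]
tool_rot: [[0.983, -0.183, -0.005], [-0.183, -0.983, 0.004], [-0.005, -0.003, -1.0]]
ft_force: [-0.1, -0.1, -0.4]
gripper_width: 0.703
time: 55.15
ee_pos: [0.5765, -0.1711, 0.298]
tool_rot: [[0.984, -0.18, 0.001], [-0.18, -0.984, -0.001], [0.001, 0.001, -1.0]]
ft_force: [0.0, 0.5, -0.1]
gripper_width: 0.701
```

View pics/w39.png

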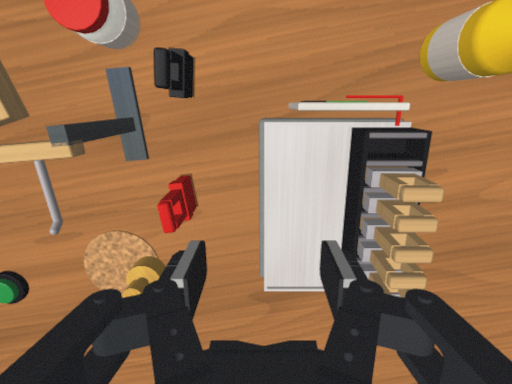

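View pics/s39.png

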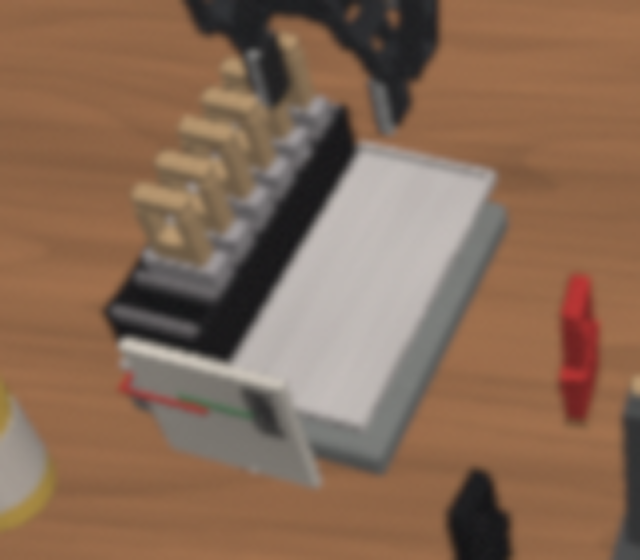

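View pics/t39.png

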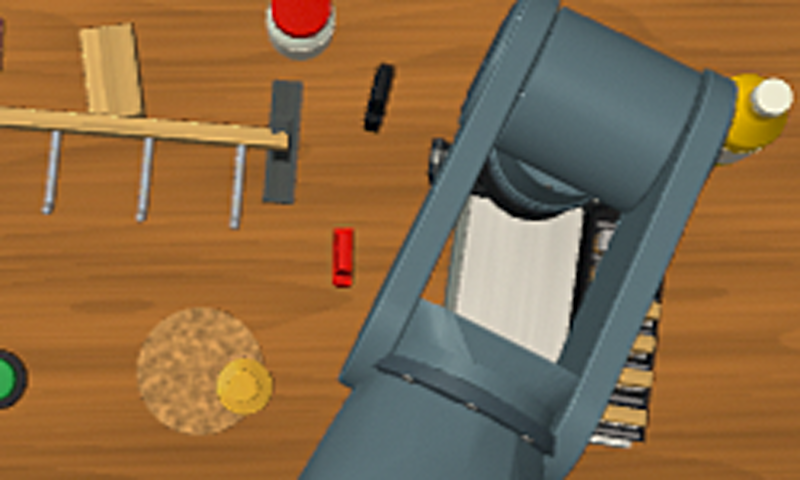

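```bash
python3 - <<'E'
from h import *
d=cam("scene")
ref=cv2.imread("pics/scene0.png",0); ref=cv2.resize(ref[100:240,100:260],None,fx=4,fy=4,interpolation=cv2.INTER_CUBIC)
ex=np.array([.983,-.182,0]);ey=np.array([.182,.983,0]); c=np.array([.4907,-.3009,0])
for (x0,y0,x1,y1),(a,b) in [((335,340,385,445),(.116,.137)),((475,150,510,205),(-.116,.137))]:
    P=lambda s:(proj(d,c+ex*a+ey*b+[0,0,(87-s)/1000])-[100,100])*4
    print("model",[(P(s)-P(40)).round(1).tolist() for s in (5,10,15,20,25,30)], P(40).round())
    for n in ["s10","s13","s19","s26","s32","s39"]:
        im=cv2.imread(f"pics/{n}.png",0)
        r=cv2.matchTemplate(im[y0-45:y1+10,x0-20:x1+10],ref[y0:y1,x0:x1],cv2.TM_CCOEFF_NORMED)
        _,m,_,l=cv2.minMaxLoc(r); print(n,round(m,3),l[0]-20,l[1]-45,end=" | ")
    print()
E
```

```text
model [[-9.8, -31.5], [-8.3, -26.9], [-6.9, -22.3], [-5.5, -17.7], [-4.1, -13.2], [-2.7, -8.8]] [357. 432.]
s10 0.644 -11 -33 | s13 0.644 -10 -29 | s19 0.642 -9 -24 | s26 0.643 -8 -19 | s32 0.642 -6 -15 | s39 0.64 -4 -10 | 
model [[-4.7, -34.6], [-4.1, -29.5], [-3.4, -24.5], [-2.7, -19.5], [-2.0, -14.6], [-1.3, -9.7]] [490. 180.]
s10 0.959 -5 -36 | s13 0.949 -5 -30 | s19 0.958 -4 -25 | s26 0.969 -4 -19 | s32 0.976 -2 -14 | s39 0.986 -2 -9 |
```

```bash
python3 - <<'E'
from h import *
t=cam("top"); s=status.get_state()
p=plane(t,150+242/3.2,130+384/3.2,.072); m=plane(t,150+200/3.2,130+371/3.2,.004)
print("weight",p.round(4),"mat",m.round(4),(s["tool_rot"].T@(p-s["ee_pos"])*1000).round(1))
E
```

```text
weight [0.4342 0.0355 0.072 ] mat [0.4473 0.0774 0.004 ] [-177.8 -179.1  225.3]
```

```bash
python3 -m creep '[0.3,-20,-20,0,0,0,0, 0.3,-33,-34,0,0,0,0, 0.3,-33,-34,0,0,0,0, 0.3,-33,-34,0,0,0,0, 0.3,-33,-34,0,0,0,0, 0.3,-22,-25,20,0,0,0, 0.3,0,0,20,0,0,0, 0.3,0,0,0,0,0,0]'; python3 -m creep '[0.3,0,0,0,0,0,0, 0.3,0,0,0,0,0,0, 0.3,0,0,0,0,0,0, 0.3,0,0,0,0,0,0, 0.3,0,0,0,0,0,0, 0.3,0,0,0,0,0,0, 0.3,0,0,0,0,0,0, 0.3,0,0,0,0,0,0]'
python3 - <<'E'
from h import *
d=cam("wrist"); cv2.imwrite("pics/w40.png",d["pixels"][:,:,::-1])
E
```

```text
time: 56.2
ee_pos: [0.4364, 0.038, 0.2552]
tool_rot: [[0.983, -0.182, -0.004], [-0.182, -0.983, 0.001], [-0.004, 0.0, -1.0]]
ft_force: [0.5, 0.8, -0.6]
gripper_width: 0.699
time: 57.0
ee_pos: [0.4381, 0.0376, 0.2573]
tool_rot: [[0.983, -0.182, -0.0], [-0.182, -0.983, 0.0], [-0.0, -0.0, -1.0]]
ft_force: [0.8, 0.7, 0.3]
gripper_width: 0.699
```

View pics/w40.png

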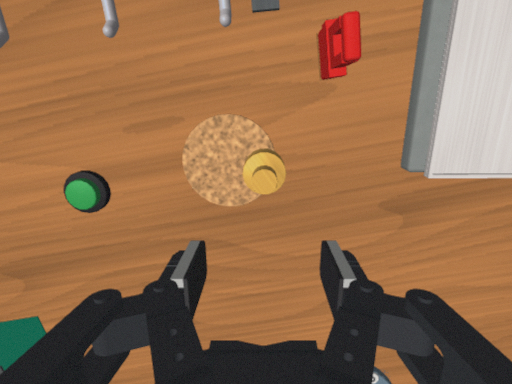

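```bash
python3 - <<'E'
from h import *
d=cam("wrist"); s=status.get_state(); z=s["ee_pos"][2]*1000
crop(d,"w40c.png",170,100,300,220,5)
print(tplane(d,264,180,z-72),tplane(d,265,172.5,z-34),"mat",tplane(d,228.5,160,z-4))
E
```

```text
[ -2.5   1.4 185.3] [ -3.2   2.7 223.3] mat [  6.1 -43.5 253.3]
```

View pics/w40c.png

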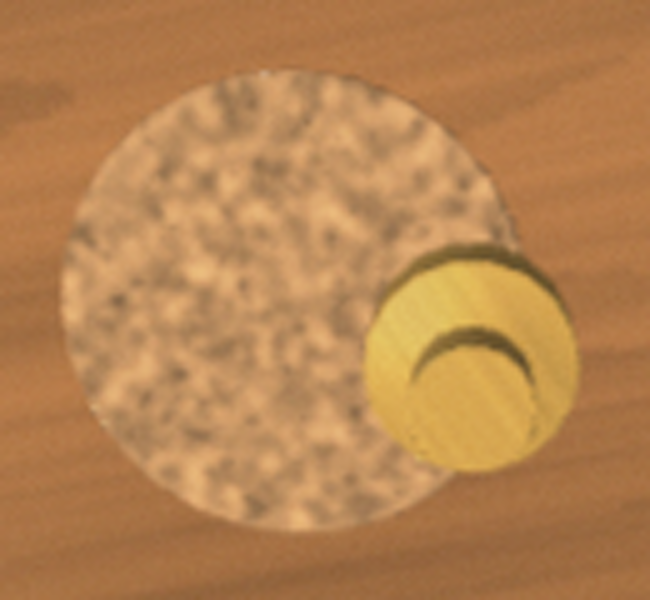

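```bash
python3 -m creep '[0.3,-2.7,1.7,20,0,0,0, 0.3,0,0,40,0,0,0, 0.3,0,0,45,0,0,0, 0.3,0,0,40,0,0,0, 0.3,0,0,25,0,0,0, 0.3,0,0,15,0,0,0, 0.3,0,0,1,0,0,0, 0.3,0,0,0,0,0,0]'; python3 -m creep '[1,0,0,0,0,0,0, 1,0,0,0,0,0,0, 1,0,0,0,0,0,0, 1,0,0,0,0,0,0, 1,0,0,0,0,0,0, 1,0,0,-10,0,0,0, 1,0,0,-10,0,0,0, 1,0,0,0,0,0,0]'
python3 - <<'E'
from h import *
d=cam("wrist"); cv2.imwrite("pics/w41.png",d["pixels"][:,:,::-1])
E
```

```text
time: 57.9
ee_pos: [0.4353, 0.0364, 0.0714]
tool_rot: [[0.983, -0.182, -0.0], [-0.182, -0.983, 0.0], [-0.0, -0.0, -1.0]]
ft_force: [-0.4, -0.3, -0.4]
gripper_width: 0.699
time: 58.7
ee_pos: [0.4361, 0.0363, 0.0928]
tool_rot: [[0.983, -0.182, 0.003], [-0.182, -0.983, -0.001], [0.003, 0.0, -1.0]]
ft_force: [0.6, -0.2, -5.8]
gripper_width: 0.304
```

View pics/w41.png

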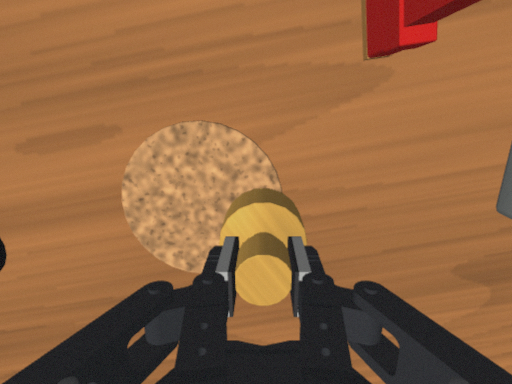

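```bash
python3 -m creep '[1,3,-15,0,0,0,0, 1,4,-20,0,0,0,0, 1,2,-10,0,0,0,0, 1,0,0,8,0,0,0, 1,0,0,6,0,0,0, 1,0,0,3,0,0,0, 1,0,0,2,0,0,0, 1,0,0,0,0,0,0]'; python3 -m creep '[1,0,0,0.5,0,0,0, 1,0,0,0.5,0,0,0, 1,0,0,0.5,0,0,0, 1,0,0,0,0,0,0, 1,0,0,0,0,0,0, 1,0,0,0,0,0,0, 1,0,0,0,0,0,0, 1,0,0,0,0,0,0]'
```

```text
time: 59.55
ee_pos: [0.4516, 0.0786, 0.0729]
tool_rot: [[0.983, -0.183, -0.002], [-0.183, -0.983, -0.0], [-0.002, 0.0, -1.0]]
ft_force: [-6.7, 0.8, 8.4]
gripper_width: 0.302
time: 60.35
ee_pos: [0.4519, 0.0787, 0.0728]
tool_rot: [[0.983, -0.183, -0.002], [-0.183, -0.983, -0.0], [-0.002, 0.0, -1.0]]
ft_force: [-12.3, 0.7, 25.1]
gripper_width: 0.302
```

```bash
python3 -m creep '[1,0,0,-1,0,0,0, 1,0,0,0,0,0,0, 0.3,0,0,0,0,0,0, 0.3,0,0,0,0,0,0, 0.3,0,0,0,0,0,0, 0.3,0,0,-20,0,0,0, 0.3,0,0,-45,0,0,0, 0.3,0,0,-45,0,0,0]'; python3 -m creep '[0.3,0,0,-45,0,0,0, 1,-10,-20,0,0,0,0, 1,0,-40,0,0,0,0, 1,0,-40,0,0,0,0, 1,0,-20,0,0,0,0, 1,0,0,0,0,0,0, 1,0,0,0,0,0,0, 1,0,0,0,0,0,0]'
python3 - <<'E'
from h import *
d=cam("wrist"); cv2.imwrite("pics/w42.png",d["pixels"][:,:,::-1])
d=cam("top"); crop(d,"t42.png",90,130,370,280,2.8)
d=cam("scene"); crop(d,"s42.png",100,100,420,300,2.4)
E
```

```text
time: 61.15
ee_pos: [0.4515, 0.0789, 0.1823]
tool_rot: [[0.983, -0.183, -0.002], [-0.183, -0.983, 0.0], [-0.002, 0.0, -1.0]]
ft_force: [1.0, -0.1, -0.1]
gripper_width: 0.702
time: 61.95
ee_pos: [0.4642, 0.1979, 0.2266]
tool_rot: [[0.983, -0.183, -0.0], [-0.183, -0.983, -0.0], [-0.0, 0.001, -1.0]]
ft_force: [0.6, -0.8, 0.1]
gripper_width: 0.001
```

View pics/w42.png

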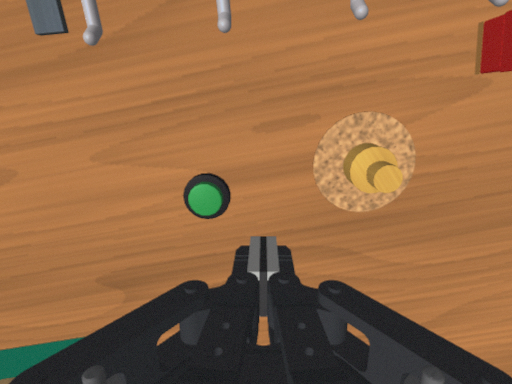

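View pics/t42.png

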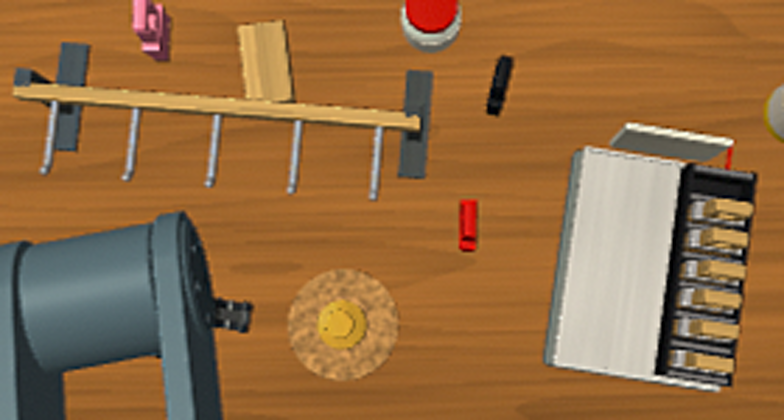

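View pics/s42.png

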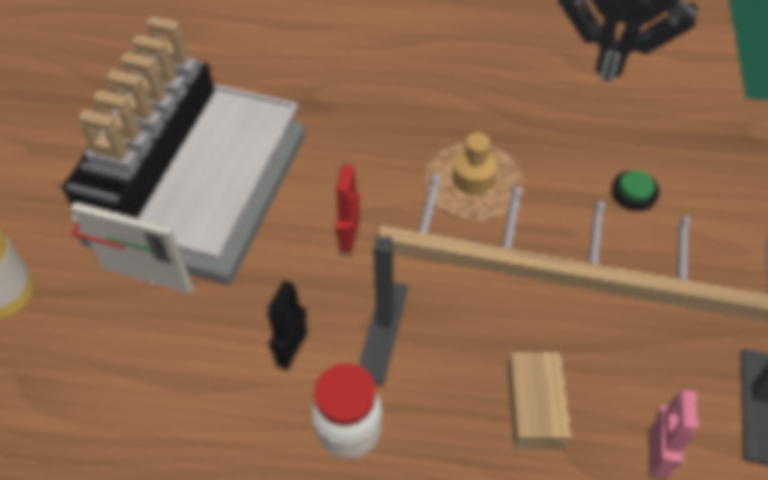

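```bash
python3 - <<'E'
from h import *
w=cam("wrist");t=cam("top");s=cam("scene"); crop(w,"w42c.png",170,160,250,230,8)
st=status.get_state()
for z in (.015,.02,.025,.03): 
    p=plane(w,205,199.5,z); print(z,p.round(4),(st["tool_rot"].T@(p-st["ee_pos"])*1000).round(1), plane(t,147.9,248.2,z).round(4),plane(s,365.8,177.5,z).round(4))
print(tri([w,t,s],[(205,199.5),(147.9,248.2),(365.8,177.5)]))
E
```

```text
0.015 [0.4444 0.2708 0.015 ] [-33.1 -67.6 211.9] [0.4453 0.269  0.015 ] [0.4484 0.2714 0.015 ]
0.02 [0.4458 0.2695 0.02  ] [-31.4 -66.6 206.9] [0.4452 0.268  0.02  ] [0.4526 0.2701 0.02  ]
0.025 [0.4473 0.2682 0.025 ] [-29.7 -65.6 201.9] [0.4452 0.2669 0.025 ] [0.4568 0.2687 0.025 ]
0.03 [0.4487 0.2669 0.03  ] [-28.1 -64.5 196.9] [0.4451 0.2658 0.03  ] [0.461  0.2674 0.03  ]
[0.4446123  0.27137456 0.01121277]
```

View pics/w42c.png

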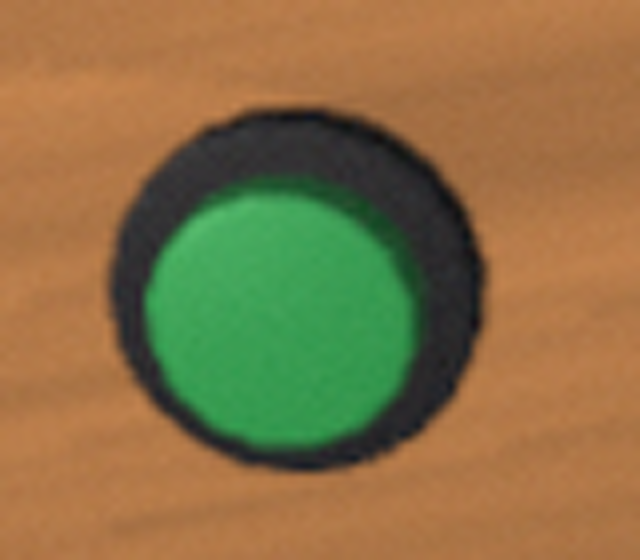

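```bash
python3 -m creep '[1,-16,-33,0,0,0,0, 1,-15.5,-33.5,0,0,0,0, 1,0,0,40,0,0,0, 1,0,0,45,0,0,0, 1,0,0,40,0,0,0, 1,0,0,25,0,0,0, 1,0,0,10,0,0,0, 1,0,0,0,0,0,0]'
python3 - <<'E'
from h import *
d=cam("wrist"); cv2.imwrite("pics/w43.png",d["pixels"][:,:,::-1]); print(manip.tip_extent)
d=cam("scene"); crop(d,"s43.png",300,120,430,220,5)
E
```

```text
time: 63.05
ee_pos: [0.4447, 0.2695, 0.0657]
tool_rot: [[0.983, -0.183, -0.003], [-0.183, -0.983, -0.001], [-0.002, 0.001, -1.0]]
ft_force: [0.1, 0.2, 0.5]
gripper_width: 0.002
0.025
```

View pics/w43.png

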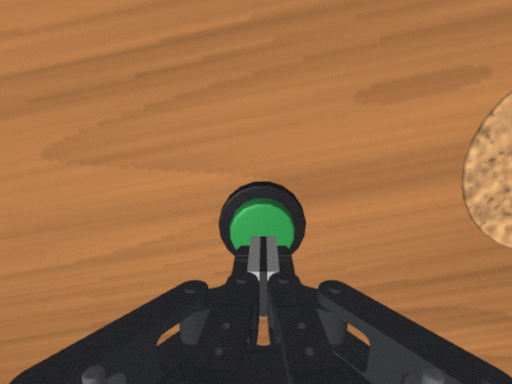

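View pics/s43.png

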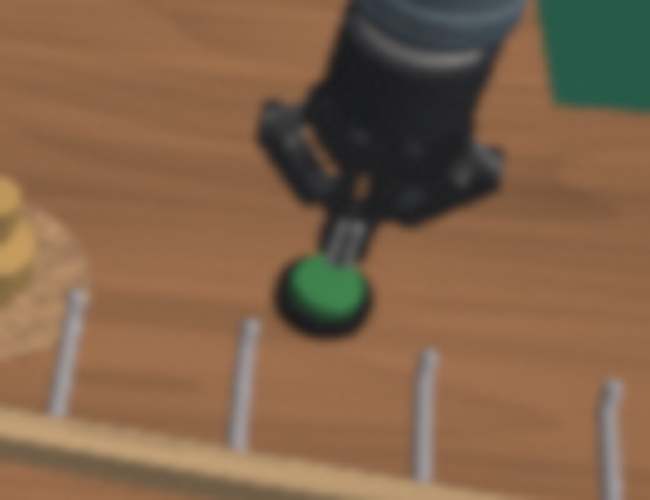

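```bash
python3 -m creep '[1,0,0,6,0,0,0, 1,0,0,6,0,0,0, 1,0,0,2,0,0,0, 1,0,0,2,0,0,0, 1,0,0,2,0,0,0, 1,0,0,0,0,0,0, 1,0,0,0,0,0,0, 1,0,0,0,0,0,0]'
```

```text
time: 63.95
ee_pos: [0.4456, 0.27, 0.0489]
tool_rot: [[0.983, -0.183, 0.0], [-0.183, -0.983, 0.0], [0.0, -0.0, -1.0]]
ft_force: [0.9, 0.1, -0.3]
gripper_width: -0.002
```

```bash
python3 -m creep '[1,0,0,1.5,0,0,0, 1,0,0,1.5,0,0,0, 1,0,0,0,0,0,0, 1,0,0,0,0,0,0, 1,0,0,0,0,0,0, 1,0,0,0,0,0,0, 1,0,0,0,0,0,0, 1,0,0,0,0,0,0]'
python3 -m creep '[1,0,0,1,0,0,0, 1,0,0,1,0,0,0, 1,0,0,0,0,0,0, 1,0,0,0,0,0,0, 1,0,0,0,0,0,0, 1,0,0,0,0,0,0, 1,0,0,0,0,0,0, 1,0,0,0,0,0,0]'
```

```text
time: 64.75
ee_pos: [0.4457, 0.27, 0.0459]
tool_rot: [[0.983, -0.183, 0.0], [-0.183, -0.983, 0.0], [0.0, -0.0, -1.0]]
ft_force: [0.3, 0.2, 1.1]
gripper_width: -0.0
time: 65.55
ee_pos: [0.4457, 0.27, 0.0439]
tool_rot: [[0.983, -0.183, 0.0], [-0.183, -0.983, 0.0], [0.0, -0.0, -1.0]]
ft_force: [1.9, 0.5, 2.1]
gripper_width: 0.001
```

Contact with the key spring; continue until the stop.

```bash
python3 -m creep '[1,0,0,1,0,0,0, 1,0,0,1,0,0,0, 1,0,0,1,0,0,0, 1,0,0,0,0,0,0, 1,0,0,0,0,0,0, 1,0,0,0,0,0,0, 1,0,0,0,0,0,0, 1,0,0,0,0,0,0]'
python3 -m creep '[1,0,0,0.5,0,0,0, 1,0,0,0.5,0,0,0, 1,0,0,0,0,0,0, 1,0,0,0,0,0,0, 1,0,0,0,0,0,0, 1,0,0,0,0,0,0, 1,0,0,0,0,0,0, 1,0,0,0,0,0,0]'
```

```text
time: 66.35
ee_pos: [0.4457, 0.27, 0.041]
tool_rot: [[0.983, -0.183, 0.0], [-0.183, -0.983, 0.0], [0.0, -0.0, -1.0]]
ft_force: [0.6, 0.2, 5.6]
gripper_width: -0.0
time: 67.15
ee_pos: [0.4457, 0.2701, 0.0409]
tool_rot: [[0.983, -0.182, 0.0], [-0.182, -0.983, -0.0], [0.0, -0.0, -1.0]]
ft_force: [-2.7, -0.6, 13.9]
gripper_width: -0.0
```

```bash
python3 -m creep '[1,0,0,-5,0,0,0, 1,0,0,-20,0,0,0, 1,0,0,-45,0,0,0, 1,0,0,-45,0,0,0, 1,0,0,-45,0,0,0, 1,-30,0,0,0,0,0, 1,-30,0,0,0,0,0, 1,0,0,0,0,0,0]'; python3 -m creep '[1,0,0,0,0,0,0, 1,0,0,0,0,0,0, 1,0,0,0,0,0,0, 1,0,0,0,0,0,0, 1,0,0,0,0,0,0, 1,0,0,0,0,0,0, 1,0,0,0,0,0,0, 1,0,0,0,0,0,0]'
python3 - <<'E'
from h import *
d=cam("top"); crop(d,"t44.png",90,110,410,290,2.5)
d=cam("scene"); crop(d,"s44.png",60,90,450,310,2)
im=cv2.resize(d["pixels"][100:240,100:260,::-1],None,fx=4,fy=4,interpolation=cv2.INTER_CUBIC); cv2.imwrite("pics/s44z.png",im)
im=cv2.cvtColor(im,cv2.COLOR_BGR2GRAY); ref=cv2.imread("pics/s39.png",0)
x0,y0,x1,y1=330,330,380,430
r=cv2.matchTemplate(im[y0-10:y1+10,x0-10:x1+10],ref[y0:y1,x0:x1],cv2.TM_CCOEFF_NORMED); print(cv2.minMaxLoc(r))
E
```

```text
time: 67.95
ee_pos: [0.3826, 0.2809, 0.1988]
tool_rot: [[0.984, -0.181, -0.004], [-0.181, -0.984, -0.001], [-0.004, 0.002, -1.0]]
ft_force: [1.0, -1.0, 0.5]
gripper_width: -0.003
time: 68.75
ee_pos: [0.3865, 0.2809, 0.1998]
tool_rot: [[0.983, -0.183, -0.0], [-0.183, -0.983, 0.0], [-0.0, 0.0, -1.0]]
ft_force: [-0.1, 0.2, 0.1]
gripper_width: -0.002
(0.6738382577896118, 0.9993824362754822, (0, 0), (10, 10))
```

View pics/t44.png

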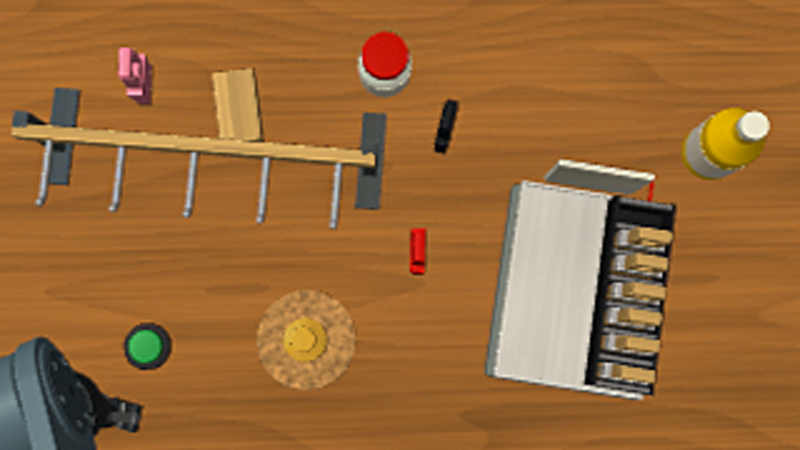

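View pics/s44.png

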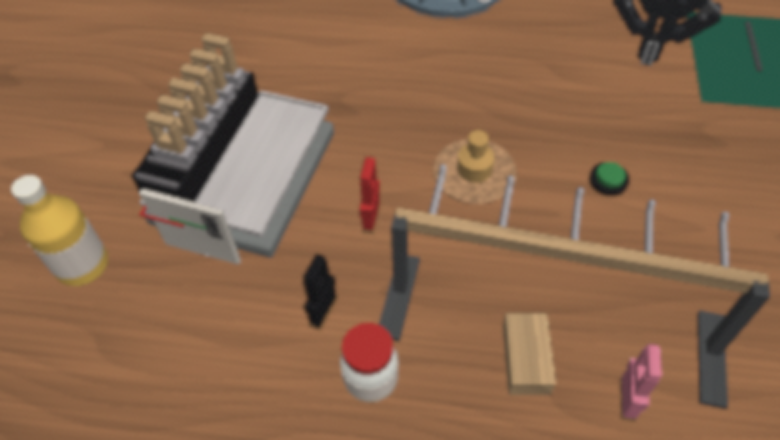

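All six brushes are in the caddy, the weight stands at the mat's centre, and the pan has not moved since the sixth brush. I'm handing the job in.

```bash
python3 -c "
from station import close_job
print(close_job())"
```

```text
the job is handed in; nothing more can be done
None
```

The job is done and handed in at about 69 s, well under the 210 s limit.

- **Weight:** I moved the brass check weight from the scale to the cork mat. It was later knocked to the edge of the mat, so I regripped it and stood it at the centre again before pressing the key.
- **Brushes:** One brush was already packed, in the slot at x = 0. I put all five hanging brushes in the slots at -90, -60, -30, +30 and +60 mm, which makes six in total. That left no spares on the hooks.
- **Key:** I pressed the green key once, after the sixth brush, until it stopped moving at about 14 N, then moved the arm clear.

**Last checks:**
- The top and scene pictures show six brushes upright in the caddy, the weight upright at the middle of the mat, and the look-alikes and bystanders apparently where they started.
- Tracking the pan in the scene pictures puts it at about 30 mm, the middle of the green band. It had not moved after the key press.

**Not confirmed directly:**
- In the scene picture the pointer looks slightly below the band. I put this down to parallax, because the pointer stands a few millimetres in front of the plate, and relied on the pan tracking instead.
- I had no reading of the key's travel, so the full press is judged from force and tool height.
- The second time I set the weight down, I pressed it onto the mat with about 25 N. It stayed upright.

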